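Gauge the contact gaps of plug-in modules

TASK

Seat every contact module that is on the bench on a station of the test base, fully down on its alignment pegs. Once all are seated, push the flat gauge into the contact gap of each one until its collar lies on the module, so that the carriage inside is pushed down to that depth, and draw it out again. At the end put the gauge back home in its holder, with the modules still seated, and do not disturb the other things on the bench.

Things in the scene. Friction and masses are not known exactly. Their poses are not given: they have to be found in the camera images.
- module_a: Grey plastic plug-in contact module, a block 60 mm (its x) by 50 mm (its y) by 48 mm high, 0.25 kg, standing upright; three or four of the four alike modules are present. Origin: centre of the underside; z up. In the underside are two square holes, 11 mm wide and 14 mm deep, at x = +16 and -16 mm. In the middle of the top is the contact gap: a slot 25 mm long (along x), 7 mm wide (along y), 30 mm deep, between brass strips. Either way round fits the base.
- module_a_carriage (a joint): Contact carriage of module_a, a brass slide inside its slot, in m: 0 as found (its top 6 mm below the module's top), growing as it is pushed down, end stop at 0.020. Held by 3 N of friction: it stays where it is pushed. The gauge pushed in until its collar lies on the module brings it to 0.018. A white mark in the dark window in each side face (facing +y and -y) shows it.
- module_b: Grey plastic plug-in contact module, a block 60 mm (its x) by 50 mm (its y) by 48 mm high, 0.25 kg, standing upright; three or four of the four alike modules are present. Origin: centre of the underside; z up. In the underside are two square holes, 11 mm wide and 14 mm deep, at x = +16 and -16 mm. In the middle of the top is the contact gap: a slot 25 mm long (along x), 7 mm wide (along y), 30 mm deep, between brass strips. Either way round fits the base.
- module_b_carriage (a joint): Contact carriage of module_b, a brass slide inside its slot, in m: 0 as found (its top 6 mm below the module's top), growing as it is pushed down, end stop at 0.020. Held by 3 N of friction: it stays where it is pushed. The gauge pushed in until its collar lies on the module brings it to 0.018. A white mark in the dark window in each side face (facing +y and -y) shows it.
- module_c: Grey plastic plug-in contact module, a block 60 mm (its x) by 50 mm (its y) by 48 mm high, 0.25 kg, standing upright; three or four of the four alike modules are present. Origin: centre of the underside; z up. In the underside are two square holes, 11 mm wide and 14 mm deep, at x = +16 and -16 mm. In the middle of the top is the contact gap: a slot 25 mm long (along x), 7 mm wide (along y), 30 mm deep, between brass strips. Either way round fits the base.
- module_c_carriage (a joint): Contact carriage of module_c, a brass slide inside its slot, in m: 0 as found (its top 6 mm below the module's top), growing as it is pushed down, end stop at 0.020. Held by 3 N of friction: it stays where it is pushed. The gauge pushed in until its collar lies on the module brings it to 0.018. A white mark in the dark window in each side face (facing +y and -y) shows it.
- module_d: Grey plastic plug-in contact module, a block 60 mm (its x) by 50 mm (its y) by 48 mm high, 0.25 kg, standing upright; three or four of the four alike modules are present. Origin: centre of the underside; z up. In the underside are two square holes, 11 mm wide and 14 mm deep, at x = +16 and -16 mm. In the middle of the top is the contact gap: a slot 25 mm long (along x), 7 mm wide (along y), 30 mm deep, between brass strips. Either way round fits the base.
- module_d_carriage (a joint): Contact carriage of module_d, a brass slide inside its slot, in m: 0 as found (its top 6 mm below the module's top), growing as it is pushed down, end stop at 0.020. Held by 3 N of friction: it stays where it is pushed. The gauge pushed in until its collar lies on the module brings it to 0.018. A white mark in the dark window in each side face (facing +y and -y) shows it.
- base: Fixed aluminium test base, 100 mm (x) by 440 mm (y), with four stations in a row along y, 110 mm apart, each a black pad whose top is 12 mm above the bench. Origin: centre of its underside; placed with some yaw.
- station_1 (a point): Centre of the pad's top face at the first (+y end) station, axes as the base. Two round alignment pegs stand on the pad at x = +16 and -16 mm: 8 mm thick, 12 mm high, tapered over the last 5 mm to 3.6 mm. A seated module's origin lies at this point, its x along the base's x (either way).
- station_2 (a point): Centre of the pad's top face at the second station, axes as the base. Two round alignment pegs stand on the pad at x = +16 and -16 mm: 8 mm thick, 12 mm high, tapered over the last 5 mm to 3.6 mm. A seated module's origin lies at this point, its x along the base's x (either way).
- station_3 (a point): Centre of the pad's top face at the third station, axes as the base. Two round alignment pegs stand on the pad at x = +16 and -16 mm: 8 mm thick, 12 mm high, tapered over the last 5 mm to 3.6 mm. A seated module's origin lies at this point, its x along the base's x (either way).
- station_4 (a point): Centre of the pad's top face at the fourth (-y end) station, axes as the base. Two round alignment pegs stand on the pad at x = +16 and -16 mm: 8 mm thick, 12 mm high, tapered over the last 5 mm to 3.6 mm. A seated module's origin lies at this point, its x along the base's x (either way).
- gauge: Flat gauge with depth collar, 0.08 kg, standing blade down in its holder. Origin: centre of the collar's underside, z up. Below it the steel blade: 20 mm wide (x), 4 mm thick (y), 24 mm long, the last 4 mm thinned to 16 by 2 mm. The collar is 40 by 22 mm and 4 mm thick; on it stands a black grip 34 mm (x) by 16 mm (y), 40 mm high (z = 4 to 44 mm): take it across y.
- holder: Fixed wooden block 66 by 44 mm, 36 mm high, with a slot 26 mm (x) by 8 mm (y) and 28 mm deep in its top, where the gauge stands with its collar on the block. Origin: centre of the underside, z up; with the gauge home the gauge's origin is 36 mm above it.
- home (a point): Centre of the top of the holder, over its slot, axes as the holder: where the origin of the gauge is when it is home.
- tape: Bystander: roll of black tape lying flat, 62 mm across, 19 mm high. Origin: centre of the underside.
- fuse_box: Bystander: flat carton 48 x 72 x 22 mm. Origin: centre of the underside.
- screwdriver: Bystander: screwdriver with red handle, 138 mm long. Origin: centre of the underside.
- cutters: Bystander: side cutters, 148 mm long. Origin: centre of the underside.
- strip: Bystander: white screw terminal strip 17 x 60 x 13 mm, between the row of modules and the base. Origin: centre of the underside.
There are look-alikes about, which are no part of the job. What is shaped like the module_b but turquoise is not meant.

How it is judged (in metres and radians):
On the way, in this order (a step that is already met when the one before it is completed fails the run):
1. all modules present are seated on the base, none of them gauged yet (((horizontal distance between module_a and station_1 below 0.004 m and z of module_a in the frame of station_1 below 0.003 m) or (horizontal distance between module_a and station_2 below 0.004 m and z of module_a in the frame of station_2 below 0.003 m) or (horizontal distance between module_a and station_3 below 0.004 m and z of module_a in the frame of station_3 below 0.003 m) or (horizontal distance between module_a and station_4 below 0.004 m and z of module_a in the frame of station_4 below 0.003 m)) and angle between each of module_a, module_b, module_c, module_d's own z axis and vertical below 0.06 rad and angle between the x axis of each of module_a, module_b, module_c, module_d and the x axis of base, either way round below 0.13 rad and ((horizontal distance between module_b and station_1 below 0.004 m and z of module_b in the frame of station_1 below 0.003 m) or (horizontal distance between module_b and station_2 below 0.004 m and z of module_b in the frame of station_2 below 0.003 m) or (horizontal distance between module_b and station_3 below 0.004 m and z of module_b in the frame of station_3 below 0.003 m) or (horizontal distance between module_b and station_4 below 0.004 m and z of module_b in the frame of station_4 below 0.003 m)) and ((horizontal distance between module_c and station_1 below 0.004 m and z of module_c in the frame of station_1 below 0.003 m) or (horizontal distance between module_c and station_2 below 0.004 m and z of module_c in the frame of station_2 below 0.003 m) or (horizontal distance between module_c and station_3 below 0.004 m and z of module_c in the frame of station_3 below 0.003 m) or (horizontal distance between module_c and station_4 below 0.004 m and z of module_c in the frame of station_4 below 0.003 m)) and ((horizontal distance between module_d and station_1 below 0.004 m and z of module_d in the frame of station_1 below 0.003 m) or (horizontal distance between module_d and station_2 below 0.004 m and z of module_d in the frame of station_2 below 0.003 m) or (horizontal distance between module_d and station_3 below 0.004 m and z of module_d in the frame of station_3 below 0.003 m) or (horizontal distance between module_d and station_4 below 0.004 m and z of module_d in the frame of station_4 below 0.003 m)) and value of joint each of module_a_carriage, module_b_carriage, module_c_carriage, module_d_carriage below 0.006 m), for 0.2 s.
2. every seated module has been gauged to the full depth (((horizontal distance between module_a and station_1 below 0.004 m and z of module_a in the frame of station_1 below 0.003 m) or (horizontal distance between module_a and station_2 below 0.004 m and z of module_a in the frame of station_2 below 0.003 m) or (horizontal distance between module_a and station_3 below 0.004 m and z of module_a in the frame of station_3 below 0.003 m) or (horizontal distance between module_a and station_4 below 0.004 m and z of module_a in the frame of station_4 below 0.003 m)) and angle between each of module_a, module_b, module_c, module_d's own z axis and vertical below 0.06 rad and angle between the x axis of each of module_a, module_b, module_c, module_d and the x axis of base, either way round below 0.13 rad and ((horizontal distance between module_b and station_1 below 0.004 m and z of module_b in the frame of station_1 below 0.003 m) or (horizontal distance between module_b and station_2 below 0.004 m and z of module_b in the frame of station_2 below 0.003 m) or (horizontal distance between module_b and station_3 below 0.004 m and z of module_b in the frame of station_3 below 0.003 m) or (horizontal distance between module_b and station_4 below 0.004 m and z of module_b in the frame of station_4 below 0.003 m)) and ((horizontal distance between module_c and station_1 below 0.004 m and z of module_c in the frame of station_1 below 0.003 m) or (horizontal distance between module_c and station_2 below 0.004 m and z of module_c in the frame of station_2 below 0.003 m) or (horizontal distance between module_c and station_3 below 0.004 m and z of module_c in the frame of station_3 below 0.003 m) or (horizontal distance between module_c and station_4 below 0.004 m and z of module_c in the frame of station_4 below 0.003 m)) and ((horizontal distance between module_d and station_1 below 0.004 m and z of module_d in the frame of station_1 below 0.003 m) or (horizontal distance between module_d and station_2 below 0.004 m and z of module_d in the frame of station_2 below 0.003 m) or (horizontal distance between module_d and station_3 below 0.004 m and z of module_d in the frame of station_3 below 0.003 m) or (horizontal distance between module_d and station_4 below 0.004 m and z of module_d in the frame of station_4 below 0.003 m)) and value of joint each of module_a_carriage, module_b_carriage, module_c_carriage, module_d_carriage above 0.0155 m), for 0.2 s.
At the end, for the whole second after the job is handed in: Every module present is seated (within 4 mm sideways, within 3 mm of the pad, upright) with its carriage pushed at least 15.5 mm down, and the gauge stands in its holder within 6 mm of home, upright; all at rest (all of step 2 and distance between gauge and home below 0.006 m and angle between gauge's own z axis and vertical below 0.1 rad and linear speed of each of module_a, module_b, module_c, module_d, gauge below 0.02 m/s); the robot touches nothing.
It fails at once if the tape is pushed more than 40 mm away (distance of tape from where it was at the start of the episode above 0.04 m).
It fails at once if the carton is pushed more than 40 mm away (distance of fuse_box from where it was at the start of the episode above 0.04 m).
It fails at once if the screwdriver is pushed more than 40 mm away (distance of screwdriver from where it was at the start of the episode above 0.04 m).
It fails at once if the cutters is pushed more than 40 mm away (distance of cutters from where it was at the start of the episode above 0.04 m).
It fails at once if the terminal strip is pushed more than 40 mm away (distance of strip from where it was at the start of the episode above 0.04 m).
Of module_a, module_b, module_c, module_d only 3 to 4 are there at a start; the rules pass over those that are not, and their reading is None.
At some moment in a run one of module_a, module_b, module_c, module_d may be knocked a few centimetres aside while the robot is not near it.
It also fails if it takes over 210 s, if anything falls off the work surface, if the arm or the gripper's body presses on something with over 40 N, if the wrist force passes 120 N, or if a joint passes its speed limit or range.

ROBOT

A 6-joint arm with a two-finger parallel gripper is mounted at the origin on a cart in front of the work surface, level with it; the furniture and walls round the work are solid. World frame = base frame: x ahead of the robot, y to its left, z up, the work surface at z = 0. Lengths are in m, angles in degrees, forces in N, time in s.
With the tool pointing down it reaches from about 0.375 to 0.9 m from the base axis. Payload 3.1 kg.
Tool frame: the origin (TCP) lies midway between the tips of the shut fingers; the grasp point (between the pads) lies 19 mm behind it; z points along the fingers, y is the line along which they close (so a half turn about z gives the same grasp; the last joint's range is limited). The gripper opens to 87 mm and grips with 3 to 60 N. Pads are 19 mm wide; open, the fingers measure 117 mm over their backs; the gripper's body (75 mm by 190 mm) begins 51 mm behind the grasp point.
Start: joints at [-82.706, 30.224, 82.088, -0, 67.689, -10.227], TCP at [0.188, -0.596, 0.223] pointing down, gripper open.
Joint ranges: [-176.69, 176.69], [-43.24, 126.21], [12.49, 139.97], [-82, 262], [0, 151.66], [-163.58, 163.58]. Speed limits (degrees/s): [159.86, 159.86, 180, 180, 180, 180].

INTERFACE

Orientations are given as a 3x3 rotation matrix whose columns are the frame's x, y, z axes.
In Python, from rig import read_state, capture, camera_info, hand_in gives the robot as it stands.
- The arm moves only by the tool drive_tool, never from a script. Its argument "motion" is a list of rows, each a list of 2 entries, a list of its own where there are three numbers: the shift along the tool's x, y, z in mm, then the turn, a rotation vector about the tool's x, y, z in rad. A call has 1 to 5 rows; each row shifts and turns the commanded pose from where the row before left it, along the tool's axes as they then stand; what a row does not reach is not made up. A row lasts 1/10 s, in which the tool goes at most 50 mm and 8.59 degrees, less where a joint would pass 70% of its speed; a pose out of reach is approached as far as the arm can. A call is refused whole if a number of a shift passes 50 or a number of a turn 0.15, either way. A call with a gripper value outside its range is refused whole. "gripper" is the opening, from 0 (shut) to 1 (fully open), set as the call begins (left out, the last holds). The fingers move at their own pace and stop on an object; the grip force is fixed at half the most. Time passes only in rows, so rows that do not move let the fingers close. It gives the time, the measured TCP pose, the force, the opening and the grip force at its end, in the units of the state.
- read_state(): the state, without advancing time (a new reading comes with each control period).
- capture(name): name is "side" or "top" or "wrist"; returns the picture (384x512x3 uint8, red, green, blue); there is no depth.
- camera_info(name): a dict with "fovy" (degrees; the focal length in pixels is half the picture's height over the tangent of half this angle, whatever the lens; pixels are square), "cx", "cy" (the principal point, pixels), "xyz" and "orientation" of the camera in the world; the wrist camera has in their place "T_tool_cam" (4x4, takes a point from camera to tool coordinates, whose origin is the TCP and whose axes are the flange's). Camera axes: x right, y down, z forward; pixel columns grow to the right and rows downward; lengths in m; the calibration is good to about 2 mm. A picture is of the moment at which its call begins: read the wrist's pose just before it. camera_info takes no time and is no camera call.
- hand_in(): hands the job in; it is judged then, once.
The state is a dict: "time_s": time; "joint_positions": joint angles; "qvel": joint speeds; "tau": joint torques, N m; "position": TCP position; "tcp_rot": TCP orientation; "force": force on the tool from outside, world axes, zero at the start; "moment": the same for the moment, N m; "opening": opening from 0.0 (shut) to 1.0 (fully open); "grasp_force": force on a finger pad.
Only numpy, scipy, OpenCV 4.12 (cv2) and the standard library are available. Lean on these libraries where they do the work, as an engineer would, in place of code of your own. Each camera call takes 0.05 s, during which the arm holds its last target. There are 200 camera calls.

## Working session

There is one attempt and no reset: what is moved stays moved. The work goes in short steps, Python scripts to look and compute and a tool call to move; the robot and the scene stay as the last step left them, time stands still between calls to the robot, and variables do not carry over. Pictures are saved under pics/ and viewed, at most 14 in all, crops included, and the job is handed in when it is done.

Besides the shell and the picture viewer there is one more tool, called after "Call:" as name(argument=value, ...), one argument or row to a line, values as JSON. drive_tool: Moves the arm, as the interface text tells. Its arguments: {"type":"object","properties":{"motion":{"type":"array","items":{"type":"array"}},"gripper":{"type":"number"}},"required":["motion"]}

```bash
mkdir -p pics; ls; cat > h.py <<'E'
import numpy as np, cv2
from rig import *
def save(n,im): cv2.imwrite('pics/'+n+'.png',cv2.cvtColor(im,cv2.COLOR_RGB2BGR))
def cam(n):
    i=camera_info(n); f=192/np.tan(np.radians(i['fovy'])/2)
    if n=='wrist':
        s=read_state(); T=np.eye(4); T[:3,:3]=s['tcp_rot']; T[:3,3]=s['position']; T=T@np.array(i['T_tool_cam']); R,p=T[:3,:3],T[:3,3]
    else: R,p=np.array(i['orientation']),np.array(i['xyz'])
    return f,i['cx'],i['cy'],R,p
def px2w(c,uv,z):
    f,cx,cy,R,p=c; uv=np.atleast_2d(uv).astype(float)
    d=np.c_[(uv[:,0]-cx)/f,(uv[:,1]-cy)/f,np.ones(len(uv))]@R.T
    return p+d*((z-p[2])/d[:,2])[:,None]
def w2px(c,P):
    f,cx,cy,R,p=c; q=(np.atleast_2d(P)-p)@R; return np.c_[f*q[:,0]/q[:,2]+cx,f*q[:,1]/q[:,2]+cy]
E
python3 - <<'E'
from h import *
for n in('top','side','wrist'):
    i=camera_info(n); print(n,i); save(n+'0',capture(n))
s=read_state(); print(s['position'],s['tcp_rot'],s['time_s'])
E
```

```text
pics
top {'fovy': 45.49460086491456, 'cx': 263.530928645971, 'cy': 188.2001910891982, 'xyz': array([0.36429952, 0.13253014, 1.39982404]), 'orientation': array([[ 0.01231836, -0.98726771,  0.1585898 ],
       [-0.99975451, -0.00923926,  0.02013824],
       [-0.01841658, -0.15879894, -0.98713916]])}
side {'fovy': 43.26698629408765, 'cx': 259.3704702482787, 'cy': 186.68465086620833, 'xyz': array([0.20050378, 1.20589579, 0.99052909]), 'orientation': array([[-0.94853306, -0.20248603,  0.24348396],
       [-0.31663909,  0.61849473, -0.71916893],
       [-0.00497188, -0.75925205, -0.6507777 ]])}
wrist {'fovy': 71.54182297932454, 'cx': 254.70933071183936, 'cy': 190.20390746030702, 'T_tool_cam': array([[-4.28693499e-05, -9.52713769e-01, -3.03869171e-01,
         8.43460899e-02],
       [ 9.99999536e-01, -3.33292895e-04,  9.03887021e-04,
         8.84307305e-04],
       [-9.62423046e-04, -3.03868991e-01,  9.52713341e-01,
        -1.62375870e-01],
       [ 0.00000000e+00,  0.00000000e+00,  0.00000000e+00,
         1.00000000e+00]])}
[ 0.18809744 -0.59544606  0.22179251] [[ 9.53599135e-01  3.01079116e-01 -2.37174704e-04]
 [ 3.01079096e-01 -9.53597794e-01  1.62052939e-03]
 [ 2.61738281e-04 -1.61674377e-03 -9.99998659e-01]] 0.15
```

View pics/top0.png

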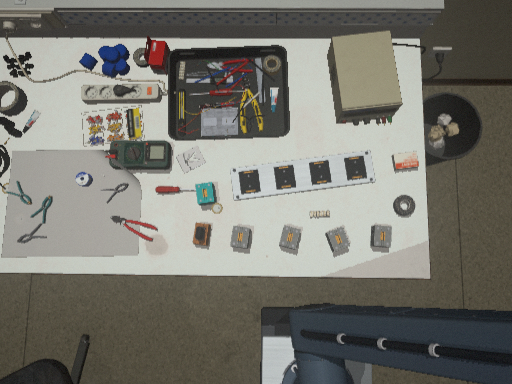

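View pics/side0.png

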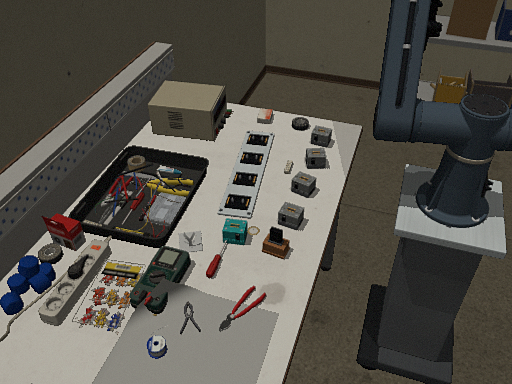

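The top view shows four grey modules at about (241,237), (290,238), (339,240) and (381,236). The holder with the gauge is at (202,234), and the base runs from (232,180) to (375,165). The turquoise decoy is at (205,194). The side view confirms this layout.

```bash
python3 - <<'E'
from h import *
c=cam('top')
print('mods',px2w(c,[[241,231],[290,233],[338,234],[381,230]],.048).round(3))
print('pads',px2w(c,[[250,180],[285,176],[320,172],[356,167]],.012).round(3))
print('hold',px2w(c,[[202,230]],.05).round(3))
print('strip,screwd,turq,tape,box',px2w(c,[[319,213],[170,189],[205,190],[403,205],[405,160]],.01).round(3))
im=capture('top'); save('topcrop',cv2.resize(im[140:260,180:420],(800,400),interpolation=cv2.INTER_CUBIC))
E
```

```text
mods [[ 0.453  0.225  0.048]
 [ 0.449  0.081  0.048]
 [ 0.447 -0.06   0.048]
 [ 0.461 -0.186  0.048]]
pads [[ 0.612  0.203  0.012]
 [ 0.626  0.095  0.012]
 [ 0.639 -0.013  0.012]
 [ 0.656 -0.123  0.012]]
hold [[0.455 0.34  0.05 ]]
strip,screwd,turq,tape,box [[ 0.513 -0.009  0.01 ]
 [ 0.582  0.449  0.01 ]
 [ 0.58   0.341  0.01 ]
 [ 0.54  -0.264  0.01 ]
 [ 0.68  -0.275  0.01 ]]
```

View pics/topcrop.png

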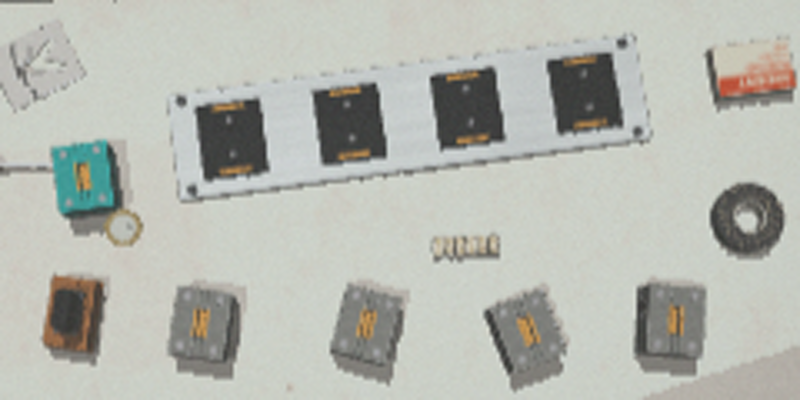

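View pics/wrist0.png

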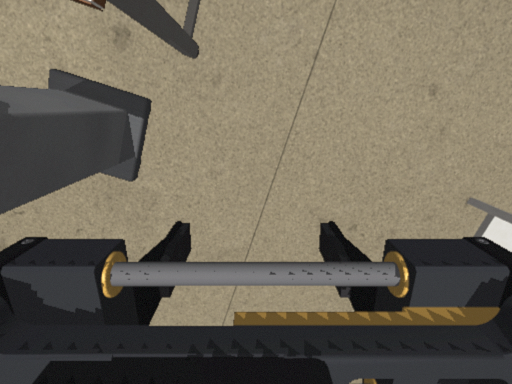

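The crop shows the slots roughly along world x, with base yaw about 8°. The wrist view looks ahead of the fingers, and the fingertips are at v≈225. I'll fly above the rightmost module now.

Call:
drive_tool(
  motion=[
    [[32,-26,0],[0,0,0]],
    [[32,-26,0],[0,0,0]],
    [[32,-26,0],[0,0,0]],
    [[32,-26,0],[0,0,0]],
    [[32,-26,5],[0,0,0]],
  ],
  gripper=1,
)

```text
time_s: 0.7
position: [0.3025, -0.4228, 0.218]
tcp_rot: [[0.954, 0.301, 0.001], [0.301, -0.954, -0.001], [0.0, 0.001, -1.0]]
force: [0.8, 0.7, 0.1]
opening: 1.006
grasp_force: 0.0
```

Call:
drive_tool(
  motion=[
    [[32,-26,5],[0,0,0]],
    [[32,-26,10],[0,0,0]],
    [[32,-26,10],[0,0,0]],
    [[32,-26,10],[0,0,0]],
    [[32,-26,10],[0,0,0]],
  ],
)

```text
time_s: 1.2
position: [0.4158, -0.2503, 0.1723]
tcp_rot: [[0.954, 0.301, 0.0], [0.301, -0.954, -0.0], [0.0, 0.0, -1.0]]
force: [-0.3, -0.6, -0.1]
opening: 1.0
grasp_force: 0.0
```

Call:
drive_tool(
  motion=[
    [[32,-26,10],[0,0,0]],
    [[26,-24,2],[0,0,0]],
    [[0,0,0],[0,0,0.085]],
    [[0,0,0],[0,0,0.085]],
    [[0,0,0],[0,0,0]],
  ],
)

```text
time_s: 1.7
position: [0.4555, -0.1861, 0.1604]
tcp_rot: [[0.991, 0.137, -0.0], [0.137, -0.991, 0.0], [-0.0, -0.0, -1.0]]
force: [-0.0, 0.2, 1.0]
opening: 1.005
grasp_force: 0.0
```

```bash
python3 - <<'E'
from h import *
s=read_state(); print(s['position'],s['tcp_rot'].round(3),s['force']); save('w1',capture('wrist'))
E
```

```text
[ 0.45552364 -0.18606503  0.16044946] [[ 0.991  0.137 -0.   ]
 [ 0.137 -0.991  0.   ]
 [-0.    -0.    -1.   ]] [-0.04778578  0.15465593  1.01709182]
```

View pics/w1.png

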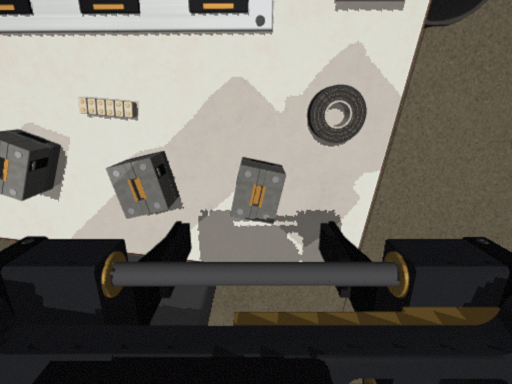

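The wrist view shows module 4's slot at (258,196), module 3's at (138,188) and module 2's at (5,170). The base is at the top edge, with orange labels on the pads. I'll locate the slots by an orange mask.

```bash
cat >> h.py <<'E'
def brass(z,amin=25,k=5,show=True,vmax=232,name='wrist'):
    c=cam(name); im=capture(name); h=cv2.cvtColor(im,cv2.COLOR_RGB2HSV)
    m=cv2.inRange(h,(8,130,90),(25,255,255)); m[vmax:]=0
    m=cv2.morphologyEx(m,cv2.MORPH_CLOSE,np.ones((k,k)))
    n,l,st,ce=cv2.connectedComponentsWithStats(m); out=[]
    for i in range(1,n):
        if st[i,4]<amin: continue
        pts=np.argwhere(l==i)[:,::-1]; w=px2w(c,pts,z)[:,:2]
        lo,hi=w2=None,None
        hull=cv2.convexHull(((w)*1e4).astype(np.float32)); (cc,sz,a)=cv2.minAreaRect(hull)
        b=cv2.boxPoints((cc,sz,a)); e=max((b[1]-b[0],b[2]-b[1]),key=np.linalg.norm)
        yaw=np.degrees(np.arctan2(e[1],e[0])); yaw=(yaw+90)%180-90
        out.append((*(np.array(cc)/1e4),yaw,*(np.sort(sz)/1e4)))
        if show: print('uv',ce[i].round(1),'c %.4f %.4f yaw %.1f size %.4f %.4f'%out[-1])
    return out,im
def goal(x,y,z=None,yaw=None):
    s=read_state(); R=s['tcp_rot']; p=s['position']; cy=np.degrees(np.arctan2(R[1,0],R[0,0]))
    dy=0 if yaw is None else (cy-yaw+90)%180-90
    R2=R@cv2.Rodrigues(np.array([0,0,np.radians(dy)]))[0]
    d=np.array([x,y,p[2] if z is None else z])-p
    print('turn z %.3f rad (yaw %.1f) then shift mm'%(np.radians(dy),cy),(R2.T@d*1e3).round(1),'t',s['time_s'])
E
python3 - <<'E'
from h import *
o,_=brass(.048)
for q in o:
    if q[4]<.035: goal(q[0],q[1],.15,q[2])
E
```

```text
uv [108.5   5.7] c 0.6047 -0.0354 yaw -82.1 size 0.0038 0.0271
uv [217.8   5.5] c 0.6182 -0.1320 yaw -82.1 size 0.0038 0.0267
uv [6.4 6.5] c 0.5916 0.0538 yaw -82.1 size 0.0038 0.0124
uv [  4.5 169.1] c 0.4391 0.0771 yaw -19.8 size 0.0059 0.0241
uv [136.4 188.5] c 0.4363 -0.0613 yaw 21.4 size 0.0127 0.0239
uv [256.9 194.5] c 0.4472 -0.1909 yaw -4.2 size 0.0128 0.0238
turn z 1.570 rad (yaw 7.9) then shift mm [-129.2 -168.8   10.5] t 1.8
turn z 1.570 rad (yaw 7.9) then shift mm [ -31.7 -168.8   10.5] t 1.8
turn z 1.570 rad (yaw 7.9) then shift mm [-219.4 -168.1   10.5] t 1.8
turn z 0.484 rad (yaw 7.9) then shift mm [-104.7 -242.6   10.5] t 1.8
turn z -0.236 rad (yaw 7.9) then shift mm [  28.  -123.6   10.5] t 1.8
turn z 0.210 rad (yaw 7.9) then shift mm [-7.8  4.8 10.5] t 1.8
```

Call:
drive_tool(
  motion=[
    [[0,0,0],[0,0,0.105]],
    [[0,0,0],[0,0,0.105]],
    [[-8,5,0],[0,0,0]],
    [[0,0,25],[0,0,0]],
    [[0,0,30],[0,0,0]],
  ],
)

```text
time_s: 2.3
position: [0.4473, -0.1924, 0.1062]
tcp_rot: [[0.997, -0.072, 0.003], [-0.072, -0.997, -0.003], [0.003, 0.002, -1.0]]
force: [0.5, -0.3, 0.8]
opening: 0.998
grasp_force: 0.0
```

Call:
drive_tool(
  motion=[
    [[0,0,30],[0,0,0]],
    [[0,0,30],[0,0,0]],
    [[0,0,23],[0,0,0]],
    [[0,0,10],[0,0,0]],
    [[0,0,0],[0,0,0]],
  ],
)

```text
time_s: 2.8
position: [0.4459, -0.1909, 0.0116]
tcp_rot: [[0.997, -0.073, -0.002], [-0.073, -0.997, 0.002], [-0.003, -0.002, -1.0]]
force: [0.1, 0.0, 0.2]
opening: 1.002
grasp_force: 0.0
```

Call:
drive_tool(
  motion=[
    [[0,0,0],[0,0,0]],
    [[0,0,0],[0,0,0]],
    [[0,0,0],[0,0,0]],
    [[0,0,0],[0,0,0]],
    [[0,0,0],[0,0,0]],
  ],
  gripper=0.3,
)

```text
time_s: 3.3
position: [0.4472, -0.1911, 0.0131]
tcp_rot: [[0.997, -0.074, 0.001], [-0.074, -0.997, -0.001], [0.001, 0.001, -1.0]]
force: [-0.3, 0.6, -0.1]
opening: 0.635
grasp_force: 0.0
```

Call:
drive_tool(
  motion=[
    [[0,0,0],[0,0,0]],
    [[0,0,0],[0,0,0]],
    [[0,0,0],[0,0,0]],
    [[0,0,0],[0,0,0]],
  ],
)

```text
time_s: 3.7
position: [0.4471, -0.1909, 0.0129]
tcp_rot: [[0.997, -0.074, 0.0], [-0.074, -0.997, -0.0], [0.0, 0.0, -1.0]]
force: [-0.2, 1.2, 5.6]
opening: 0.571
grasp_force: 30.0
```

Call:
drive_tool(
  motion=[
    [[0,0,-15],[0,0,0]],
    [[0,0,-30],[0,0,0]],
    [[0,0,-30],[0,0,0]],
    [[0,0,-30],[0,0,0]],
    [[0,0,-33],[0,0,0]],
  ],
)

```text
time_s: 4.2
position: [0.446, -0.1904, 0.1508]
tcp_rot: [[0.997, -0.074, -0.002], [-0.074, -0.997, 0.001], [-0.002, -0.001, -1.0]]
force: [1.6, -0.1, -2.7]
opening: 0.569
grasp_force: 30.0
```

Call:
drive_tool(
  motion=[
    [[0,0,0],[0,0,-0.105]],
    [[0,0,0],[0,0,-0.105]],
    [[30,0,0],[0,0,0]],
    [[40,-10,0],[0,0,0]],
    [[40,-10,0],[0,0,0]],
  ],
)

```text
time_s: 4.7
position: [0.5535, -0.156, 0.1498]
tcp_rot: [[0.991, 0.134, -0.002], [0.134, -0.991, 0.0], [-0.002, -0.001, -1.0]]
force: [0.5, -1.6, -3.1]
opening: 0.571
grasp_force: 30.0
```

Call:
drive_tool(
  motion=[
    [[0,-15,0],[0,0,0]],
    [[0,0,0],[0,0,0]],
  ],
)

```text
time_s: 4.9
position: [0.5498, -0.1388, 0.1492]
tcp_rot: [[0.99, 0.138, -0.004], [0.138, -0.99, 0.002], [-0.004, -0.003, -1.0]]
force: [-0.2, 0.1, -3.3]
opening: 0.572
grasp_force: 30.0
```

```bash
python3 - <<'E'
from h import *
o,im=brass(.012,k=3); save('w2',im)
E
```

```text
uv [142.9  47.5] c 0.6723 -0.0089 yaw -82.1 size 0.0045 0.0306
uv [252.1  47. ] c 0.6879 -0.1175 yaw -82.1 size 0.0036 0.0302
uv [33.6 48. ] c 0.6566 0.1005 yaw -82.1 size 0.0036 0.0308
uv [252.7 109. ] c 0.6290 -0.1266 yaw -82.0 size 0.0041 0.0301
uv [ 47.9 110. ] c 0.5974 0.0920 yaw -82.0 size 0.0041 0.0310
uv [150.1 110. ] c 0.6126 -0.0170 yaw -82.0 size 0.0041 0.0305
```

View pics/w2.png

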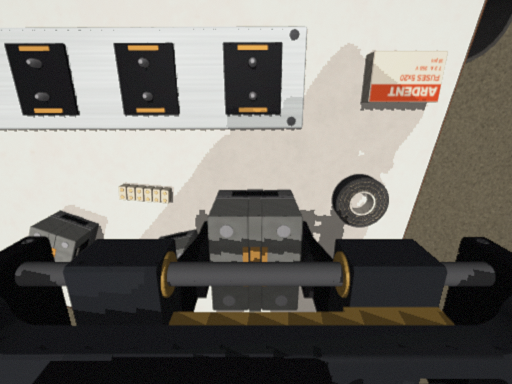

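The held module is straight in the fingers. Pad labels ahead give station 4 ≈ (0.6585, −0.1221), station 3 ≈ (0.6425, −0.0130) and station 2 ≈ (0.6270, 0.0963). Extrapolating gives station 1 ≈ (0.6120, 0.2052).

```bash
python3 - <<'E'
from h import *
goal(.6585,-.1221,.045,7.9)
E
```

```text
turn z 0.000 rad (yaw 7.9) then shift mm [111.1  -2.4 103.8] t 4.95
```

Call:
drive_tool(
  motion=[
    [[40,-2,0],[0,0,0]],
    [[40,0,20],[0,0,0]],
    [[31,0,25],[0,0,0]],
    [[0,0,30],[0,0,0]],
    [[0,0,28],[0,0,0]],
  ],
)

```text
time_s: 5.45
position: [0.6601, -0.1253, 0.0458]
tcp_rot: [[0.991, 0.135, -0.002], [0.135, -0.991, -0.0], [-0.002, -0.0, -1.0]]
force: [-0.3, -0.7, -3.7]
opening: 0.569
grasp_force: 30.0
```

Call:
drive_tool(
  motion=[
    [[0,0,0],[0,0,0]],
    [[0,0,5],[0,0,0]],
    [[0,0,5],[0,0,0]],
    [[0,0,3],[0,0,0]],
    [[0,0,0],[0,0,0]],
  ],
)

```text
time_s: 5.95
position: [0.6618, -0.1251, 0.0365]
tcp_rot: [[0.991, 0.135, 0.002], [0.135, -0.991, -0.001], [0.002, 0.002, -1.0]]
force: [-1.6, -1.1, 2.7]
opening: 0.575
grasp_force: 30.0
```

Call:
drive_tool(
  motion=[
    [[0,0,3],[0,0,0]],
    [[0,0,3],[0,0,0]],
    [[0,0,2],[0,0,0]],
    [[0,0,0],[0,0,0]],
    [[0,0,0],[0,0,0]],
  ],
)

```text
time_s: 6.45
position: [0.6604, -0.1225, 0.0278]
tcp_rot: [[0.991, 0.135, -0.0], [0.135, -0.991, 0.003], [-0.0, -0.003, -1.0]]
force: [-1.3, 6.1, 0.3]
opening: 0.574
grasp_force: 30.0
```

Call:
drive_tool(
  motion=[
    [[0,0,2],[0,0,0]],
    [[0,0,1],[0,0,0]],
    [[0,0,1],[0,0,0]],
    [[0,0,0],[0,0,0]],
    [[0,0,0],[0,0,0]],
  ],
)

```text
time_s: 6.95
position: [0.6602, -0.1224, 0.0249]
tcp_rot: [[0.991, 0.136, -0.001], [0.136, -0.991, 0.002], [-0.001, -0.003, -1.0]]
force: [-5.5, 6.7, 11.4]
opening: 0.57
grasp_force: 30.0
```

Call:
drive_tool(
  motion=[
    [[0,0,0],[0,0,0]],
    [[0,0,0],[0,0,0]],
    [[0,0,0],[0,0,0]],
    [[0,0,0],[0,0,0]],
    [[0,0,0],[0,0,0]],
  ],
  gripper=1,
)

```text
time_s: 7.45
position: [0.6611, -0.1248, 0.0224]
tcp_rot: [[0.991, 0.135, 0.0], [0.135, -0.991, -0.0], [0.0, 0.0, -1.0]]
force: [-0.7, 0.8, 0.3]
opening: 0.936
grasp_force: 0.0
```

Call:
drive_tool(
  motion=[
    [[0,0,-20],[0,0,0]],
    [[0,0,-30],[0,0,0]],
    [[0,0,-30],[0,0,0]],
    [[0,0,-30],[0,0,0]],
    [[0,0,-18],[0,0,0]],
  ],
)

```text
time_s: 7.95
position: [0.6622, -0.125, 0.1532]
tcp_rot: [[0.991, 0.135, 0.004], [0.135, -0.991, -0.001], [0.004, 0.002, -1.0]]
force: [1.1, -0.3, 0.1]
opening: 0.999
grasp_force: 0.0
```

```bash
python3 - <<'E'
from h import *
o,im=brass(.060)
im=capture('top'); save('t2',cv2.resize(im[140:260,180:420],(800,400),interpolation=cv2.INTER_CUBIC))
c=cam('top')
goal(.42,-.065,.15)
E
```

```text
uv [ 59.1 160.3] c 0.6705 0.0670 yaw -82.3 size 0.0039 0.0261
uv [154.2 159.5] c 0.6835 -0.0247 yaw -82.3 size 0.0029 0.0254
uv [251.2 194.7] c 0.6594 -0.1228 yaw 7.9 size 0.0121 0.0246
uv [ 70.  208.5] c 0.6207 0.0596 yaw -82.3 size 0.0033 0.0251
uv [160.4 208.5] c 0.6331 -0.0325 yaw -82.3 size 0.0033 0.0258
turn z 0.000 rad (yaw 7.8) then shift mm [-232.9  -92.7    2.1] t 8.05
```

View pics/t2.png

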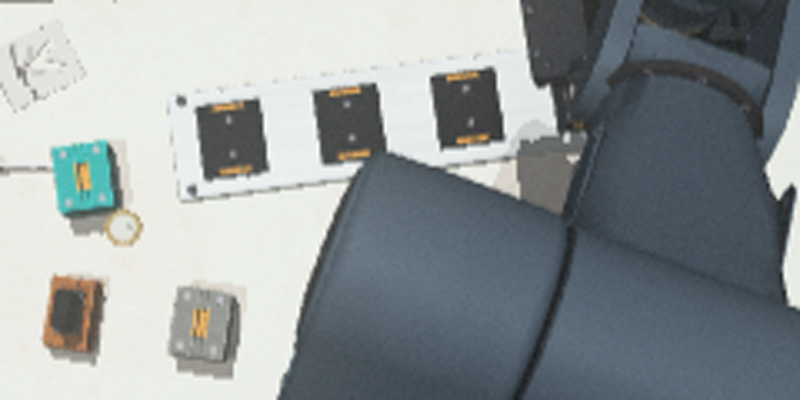

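The top crop shows the tool clear. The wrist view puts the seated module at (0.6594, −0.1228), yaw 7.9, so it is down on the pegs. Next is module 3.

Call:
drive_tool(
  motion=[
    [[-36,-16,0],[0,0,0]],
    [[-36,-16,0],[0,0,0]],
    [[-36,-16,0],[0,0,0]],
    [[-36,-15,0],[0,0,0]],
    [[-36,-15,0],[0,0,0]],
  ],
)

```text
time_s: 8.55
position: [0.4697, -0.0708, 0.1493]
tcp_rot: [[0.991, 0.135, -0.002], [0.135, -0.991, 0.001], [-0.002, -0.001, -1.0]]
force: [-0.4, -0.4, 0.2]
opening: 0.997
grasp_force: 0.0
```

Call:
drive_tool(
  motion=[
    [[-36,-15,0],[0,0,0]],
    [[0,0,0],[0,0,-0.118]],
    [[0,0,0],[0,0,-0.118]],
    [[0,0,0],[0,0,0]],
    [[0,0,0],[0,0,0]],
  ],
)

```text
time_s: 9.05
position: [0.4341, -0.0614, 0.1499]
tcp_rot: [[0.933, 0.361, -0.001], [0.361, -0.933, 0.0], [-0.001, -0.001, -1.0]]
force: [0.1, 0.8, 0.4]
opening: 1.0
grasp_force: 0.0
```

```bash
python3 - <<'E'
from h import *
o,im=brass(.048)
q=min(o,key=lambda q:np.hypot(q[0]-.436,q[1]+.061)); goal(q[0],q[1],.013,q[2])
E
```

```text
uv [287.5   1. ] c 0.6007 -0.0265 yaw -68.8 size 0.0022 0.0136
uv [385.5  26.9] c 0.6146 -0.1150 yaw -82.4 size 0.0027 0.0255
uv [120.  133.7] c 0.4402 0.0809 yaw -13.9 size 0.0133 0.0246
uv [254.5 187.2] c 0.4363 -0.0615 yaw 21.2 size 0.0116 0.0239
turn z 0.000 rad (yaw 21.2) then shift mm [  2.1   0.8 137. ] t 9.1
```

Call:
drive_tool(
  motion=[
    [[2,1,20],[0,0,0]],
    [[0,0,30],[0,0,0]],
    [[0,0,30],[0,0,0]],
    [[0,0,30],[0,0,0]],
    [[0,0,27],[0,0,0]],
  ],
)

```text
time_s: 9.6
position: [0.4367, -0.0618, 0.012]
tcp_rot: [[0.932, 0.362, -0.0], [0.362, -0.932, 0.0], [-0.0, -0.0, -1.0]]
force: [-0.3, 0.4, 0.1]
opening: 0.998
grasp_force: 0.0
```

Call:
drive_tool(
  motion=[
    [[0,0,0],[0,0,0]],
    [[0,0,0],[0,0,0]],
    [[0,0,0],[0,0,0]],
    [[0,0,0],[0,0,0]],
    [[0,0,0],[0,0,0]],
  ],
  gripper=0.3,
)

```text
time_s: 10.1
position: [0.4373, -0.0619, 0.0147]
tcp_rot: [[0.932, 0.363, 0.002], [0.363, -0.932, -0.001], [0.002, 0.002, -1.0]]
force: [-0.7, -0.7, 0.9]
opening: 0.632
grasp_force: 0.0
```

Call:
drive_tool(
  motion=[
    [[0,0,0],[0,0,0]],
    [[0,0,0],[0,0,0]],
    [[0,0,0],[0,0,0]],
    [[0,0,0],[0,0,0]],
  ],
)

```text
time_s: 10.5
position: [0.4366, -0.0615, 0.0145]
tcp_rot: [[0.932, 0.363, 0.001], [0.363, -0.932, -0.0], [0.001, 0.0, -1.0]]
force: [-0.7, 1.2, 6.7]
opening: 0.576
grasp_force: 30.0
```

Call:
drive_tool(
  motion=[
    [[0,0,-15],[0,0,0]],
    [[0,0,-30],[0,0,0]],
    [[0,0,-30],[0,0,0]],
    [[0,0,-30],[0,0,0]],
    [[0,0,-32],[0,0,0]],
  ],
)

```text
time_s: 11.0
position: [0.4356, -0.0613, 0.1515]
tcp_rot: [[0.932, 0.363, -0.001], [0.363, -0.932, 0.0], [-0.001, -0.001, -1.0]]
force: [0.8, -1.0, -2.7]
opening: 0.576
grasp_force: 30.0
```

Call:
drive_tool(
  motion=[
    [[0,0,0],[0,0,0.116]],
    [[0,0,0],[0,0,0.116]],
    [[36,-4,0],[0,0,0]],
    [[36,-4,0],[0,0,0]],
    [[36,-4,0],[0,0,0]],
  ],
)

```text
time_s: 11.5
position: [0.5422, -0.0343, 0.1504]
tcp_rot: [[0.99, 0.139, -0.001], [0.139, -0.99, 0.0], [-0.001, -0.0, -1.0]]
force: [-0.0, -0.2, -3.4]
opening: 0.574
grasp_force: 30.0
```

Call:
drive_tool(
  motion=[
    [[36,-4,0],[0,0,0]],
    [[36,-4,0],[0,0,0]],
    [[30,0,0],[0,0,0]],
    [[0,0,0],[0,0,0]],
    [[0,0,0],[0,0,0]],
  ],
)

```text
time_s: 12.0
position: [0.6407, -0.0123, 0.1494]
tcp_rot: [[0.99, 0.14, -0.003], [0.14, -0.99, 0.0], [-0.003, -0.001, -1.0]]
force: [-0.9, -0.4, -2.8]
opening: 0.571
grasp_force: 30.0
```

```bash
python3 - <<'E'
from h import *
goal(.6437,-.0133,.04,7.9)
E
```

```text
turn z 0.003 rad (yaw 8.0) then shift mm [  3.1   1.5 109.4] t 12.0
```

Call:
drive_tool(
  motion=[
    [[3,1,20],[0,0,0]],
    [[0,0,30],[0,0,0]],
    [[0,0,30],[0,0,0]],
    [[0,0,28],[0,0,0]],
    [[0,0,0],[0,0,0]],
  ],
)

```text
time_s: 12.5
position: [0.6398, -0.0128, 0.0384]
tcp_rot: [[0.99, 0.139, -0.011], [0.139, -0.99, 0.002], [-0.01, -0.003, -1.0]]
force: [-0.5, 0.6, -3.1]
opening: 0.574
grasp_force: 30.0
```

Call:
drive_tool(
  motion=[
    [[0,0,5],[0,0,0]],
    [[0,0,4],[0,0,0]],
    [[0,0,3],[0,0,0]],
    [[0,0,3],[0,0,0]],
    [[0,0,0],[0,0,0]],
  ],
)

```text
time_s: 13.0
position: [0.6443, -0.0131, 0.0277]
tcp_rot: [[0.99, 0.139, -0.001], [0.139, -0.99, 0.0], [-0.001, -0.0, -1.0]]
force: [-2.3, -1.7, -3.6]
opening: 0.571
grasp_force: 30.0
```

Call:
drive_tool(
  motion=[
    [[0,0,1],[0,0,0]],
    [[0,0,1],[0,0,0]],
    [[0,0,0],[0,0,0]],
  ],
)

```text
time_s: 13.3
position: [0.6443, -0.0131, 0.0266]
tcp_rot: [[0.99, 0.14, -0.001], [0.14, -0.99, -0.0], [-0.001, -0.0, -1.0]]
force: [-5.0, -0.1, 4.9]
opening: 0.565
grasp_force: 30.0
```

Call:
drive_tool(
  motion=[
    [[0,0,1],[0,0,0]],
    [[0,0,1],[0,0,0]],
    [[0,0,0],[0,0,0]],
  ],
)

```text
time_s: 13.6
position: [0.6443, -0.0131, 0.0265]
tcp_rot: [[0.99, 0.14, -0.001], [0.14, -0.99, -0.0], [-0.001, 0.0, -1.0]]
force: [-8.0, 0.6, 14.9]
opening: 0.575
grasp_force: 30.0
```

Call:
drive_tool(
  motion=[
    [[0,0,0],[0,0,0]],
    [[0,0,0],[0,0,0]],
    [[0,0,0],[0,0,0]],
    [[0,0,0],[0,0,0]],
    [[0,0,0],[0,0,0]],
  ],
  gripper=1,
)

```text
time_s: 14.1
position: [0.6451, -0.0132, 0.0233]
tcp_rot: [[0.99, 0.139, 0.0], [0.139, -0.99, 0.0], [0.0, 0.0, -1.0]]
force: [0.1, 0.4, 0.2]
opening: 0.941
grasp_force: 0.0
```

Call:
drive_tool(
  motion=[
    [[0,0,-20],[0,0,0]],
    [[0,0,-30],[0,0,0]],
    [[0,0,-30],[0,0,0]],
    [[0,0,-30],[0,0,0]],
    [[0,0,-15],[0,0,0]],
  ],
)

```text
time_s: 14.6
position: [0.6464, -0.0134, 0.1513]
tcp_rot: [[0.99, 0.139, 0.005], [0.139, -0.99, -0.001], [0.004, 0.001, -1.0]]
force: [0.9, 0.5, 0.8]
opening: 1.001
grasp_force: 0.0
```

```bash
python3 - <<'E'
from h import *
o,im=brass(.060)
E
```

```text
uv [27.4 18.4] c 0.7728 0.1934 yaw 15.8 size 0.0157 0.0274
uv [83.7 17.3] c 0.7793 0.1473 yaw 8.1 size 0.0148 0.0253
uv [ 59.9 160. ] c 0.6548 0.1759 yaw -82.0 size 0.0039 0.0254
uv [156.4 159.5] c 0.6682 0.0841 yaw -82.0 size 0.0029 0.0261
uv [254.  195.5] c 0.6443 -0.0142 yaw 8.0 size 0.0122 0.0234
uv [364.  195.2] c 0.6596 -0.1237 yaw 7.8 size 0.0130 0.0234
uv [ 70.4 208.7] c 0.6048 0.1687 yaw -82.0 size 0.0044 0.0249
uv [161.9 208.5] c 0.6181 0.0769 yaw -82.0 size 0.0033 0.0247
```

Call:
drive_tool(
  motion=[
    [[-31,-20,0],[0,0,0]],
    [[-31,-20,0],[0,0,0]],
    [[-32,-20,0],[0,0,0]],
    [[-32,-20,0],[0,0,0]],
    [[-32,-20,0],[0,0,0]],
  ],
)

```text
time_s: 15.15
position: [0.4723, 0.0644, 0.1475]
tcp_rot: [[0.99, 0.139, -0.002], [0.139, -0.99, 0.0], [-0.002, -0.001, -1.0]]
force: [-0.1, 0.1, 0.8]
opening: 0.999
grasp_force: 0.0
```

Call:
drive_tool(
  motion=[
    [[-32,-20,0],[0,0,0.1]],
    [[0,0,0],[0,0,0.1]],
    [[0,0,0],[0,0,0.1]],
    [[0,0,0],[0,0,0.1]],
    [[0,0,0],[0,0,0]],
  ],
)

```text
time_s: 15.65
position: [0.4393, 0.0793, 0.1477]
tcp_rot: [[0.966, -0.257, -0.002], [-0.257, -0.966, 0.0], [-0.002, 0.0, -1.0]]
force: [-0.5, 1.0, 0.6]
opening: 1.004
grasp_force: 0.0
```

```bash
python3 - <<'E'
from h import *
o,im=brass(.048)
q=min(o,key=lambda q:np.hypot(q[0]-.44,q[1]-.081)); goal(q[0],q[1],.013,q[2])
E
```

```text
uv [71.9 22.3] c 0.6268 0.1910 yaw -81.7 size 0.0041 0.0271
uv [200.8  36.4] c 0.5883 0.0875 yaw -81.5 size 0.0038 0.0273
uv [105.9  83.3] c 0.5744 0.1834 yaw -81.6 size 0.0040 0.0271
uv [252. 190.] c 0.4400 0.0812 yaw -14.7 size 0.0125 0.0239
uv [ 38.1 203.2] c 0.4855 0.3031 yaw 77.2 size 0.0056 0.0355
uv [ 21.4 219.5] c 0.4693 0.3310 yaw 83.1 size 0.0244 0.0387
uv [120.3 223.1] c 0.4415 0.2274 yaw -6.7 size 0.0130 0.0204
turn z -0.002 rad (yaw -14.8) then shift mm [  0.3  -2.1 134.8] t 15.7
```

Call:
drive_tool(
  motion=[
    [[0,-2,20],[0,0,0]],
    [[0,0,30],[0,0,0]],
    [[0,0,30],[0,0,0]],
    [[0,0,30],[0,0,0]],
    [[0,0,25],[0,0,0]],
  ],
)

```text
time_s: 16.2
position: [0.44, 0.081, 0.0117]
tcp_rot: [[0.967, -0.255, -0.001], [-0.255, -0.967, 0.0], [-0.001, 0.0, -1.0]]
force: [-0.5, 0.6, 0.1]
opening: 1.0
grasp_force: 0.0
```

Call:
drive_tool(
  motion=[
    [[0,0,0],[0,0,0]],
    [[0,0,0],[0,0,0]],
    [[0,0,0],[0,0,0]],
    [[0,0,0],[0,0,0]],
    [[0,0,0],[0,0,0]],
  ],
  gripper=0.3,
)

```text
time_s: 16.7
position: [0.4412, 0.0811, 0.0146]
tcp_rot: [[0.966, -0.257, 0.002], [-0.257, -0.966, -0.0], [0.002, -0.0, -1.0]]
force: [-0.2, 0.1, -0.2]
opening: 0.628
grasp_force: 0.0
```

Call:
drive_tool(
  motion=[
    [[0,0,0],[0,0,0]],
    [[0,0,0],[0,0,0]],
    [[0,0,0],[0,0,0]],
    [[0,0,0],[0,0,0]],
  ],
)

```text
time_s: 17.1
position: [0.4411, 0.0811, 0.0144]
tcp_rot: [[0.966, -0.257, 0.002], [-0.257, -0.966, -0.0], [0.002, -0.0, -1.0]]
force: [0.4, 0.1, 6.7]
opening: 0.571
grasp_force: 30.0
```

Call:
drive_tool(
  motion=[
    [[0,0,-15],[0,0,0]],
    [[0,0,-30],[0,0,0]],
    [[0,0,-30],[0,0,0]],
    [[0,0,-30],[0,0,0]],
    [[0,0,-31],[0,0,0]],
  ],
)

```text
time_s: 17.6
position: [0.4394, 0.0812, 0.1504]
tcp_rot: [[0.966, -0.257, -0.002], [-0.257, -0.966, 0.0], [-0.002, 0.0, -1.0]]
force: [0.6, -0.3, -3.8]
opening: 0.569
grasp_force: 30.0
```

Call:
drive_tool(
  motion=[
    [[0,0,0],[0,0,-0.099]],
    [[0,0,0],[0,0,-0.099]],
    [[0,0,0],[0,0,-0.099]],
    [[0,0,0],[0,0,-0.098]],
    [[30,2,0],[0,0,0]],
  ],
)

```text
time_s: 18.1
position: [0.4638, 0.0837, 0.1485]
tcp_rot: [[0.991, 0.136, -0.011], [0.136, -0.991, 0.001], [-0.011, -0.002, -1.0]]
force: [-0.5, -0.5, -3.6]
opening: 0.573
grasp_force: 30.0
```

Call:
drive_tool(
  motion=[
    [[40,4,0],[0,0,0]],
    [[40,4,0],[0,0,0]],
    [[40,2,0],[0,0,0]],
    [[37,0,0],[0,0,0]],
    [[0,0,0],[0,0,0]],
  ],
)

```text
time_s: 18.6
position: [0.6329, 0.0944, 0.1493]
tcp_rot: [[0.991, 0.134, 0.007], [0.134, -0.991, 0.0], [0.007, 0.001, -1.0]]
force: [-0.6, -0.7, -3.4]
opening: 0.573
grasp_force: 30.0
```

```bash
python3 - <<'E'
from h import *
goal(.6293,.0957,.04,7.9); print(read_state()['position'])
E
```

```text
turn z -0.003 rad (yaw 7.7) then shift mm [ -4.2  -1.9 109.3] t 18.6
[0.63293355 0.09436147 0.14931278]
```

Call:
drive_tool(
  motion=[
    [[-2,-1,20],[0,0,0]],
    [[0,0,30],[0,0,0]],
    [[0,0,30],[0,0,0]],
    [[0,0,0],[0,0,0]],
    [[0,0,0],[0,0,0]],
  ],
)

```text
time_s: 19.1
position: [0.624, 0.0951, 0.0689]
tcp_rot: [[0.991, 0.134, -0.003], [0.134, -0.991, 0.0], [-0.003, -0.0, -1.0]]
force: [1.1, 0.9, -2.7]
opening: 0.57
grasp_force: 30.0
```

```bash
python3 - <<'E'
from h import *
goal(.6293,.0957,.0255,7.9)
E
```

```text
turn z -0.003 rad (yaw 7.7) then shift mm [ 5.5  0.2 43.4] t 19.1
```

Call:
drive_tool(
  motion=[
    [[3.5,0,15],[0,0,0]],
    [[0,0,12],[0,0,0]],
    [[0,0,5],[0,0,0]],
    [[0,0,0],[0,0,0]],
    [[0,0,0],[0,0,0]],
  ],
)

```text
time_s: 19.6
position: [0.6288, 0.0956, 0.0376]
tcp_rot: [[0.991, 0.134, 0.0], [0.134, -0.991, 0.0], [0.0, -0.0, -1.0]]
force: [0.6, -0.3, -3.0]
opening: 0.571
grasp_force: 30.0
```

Call:
drive_tool(
  motion=[
    [[0,0,3],[0,0,0]],
    [[0,0,3],[0,0,0]],
    [[0,0,3],[0,0,0]],
    [[0,0,1],[0,0,0]],
    [[0,0,0],[0,0,0]],
  ],
)

```text
time_s: 20.1
position: [0.6285, 0.0956, 0.0273]
tcp_rot: [[0.991, 0.134, -0.001], [0.134, -0.991, 0.0], [-0.001, -0.0, -1.0]]
force: [0.7, 0.2, -3.6]
opening: 0.567
grasp_force: 30.0
```

Call:
drive_tool(
  motion=[
    [[0,0,1],[0,0,0]],
    [[0,0,1],[0,0,0]],
    [[0,0,0],[0,0,0]],
  ],
)

```text
time_s: 20.4
position: [0.6288, 0.0956, 0.0265]
tcp_rot: [[0.991, 0.134, 0.0], [0.134, -0.991, 0.0], [0.0, -0.0, -1.0]]
force: [-2.7, 0.4, 3.6]
opening: 0.567
grasp_force: 30.0
```

Call:
drive_tool(
  motion=[
    [[0,0,1],[0,0,0]],
    [[0,0,1],[0,0,0]],
    [[0,0,0],[0,0,0]],
  ],
)

```text
time_s: 20.7
position: [0.6288, 0.0956, 0.0265]
tcp_rot: [[0.991, 0.134, 0.001], [0.134, -0.991, 0.0], [0.001, 0.0, -1.0]]
force: [-6.2, 0.1, 14.8]
opening: 0.573
grasp_force: 30.0
```

Call:
drive_tool(
  motion=[
    [[0,0,0],[0,0,0]],
    [[0,0,0],[0,0,0]],
    [[0,0,0],[0,0,0]],
    [[0,0,0],[0,0,0]],
    [[0,0,0],[0,0,0]],
  ],
  gripper=1,
)

```text
time_s: 21.2
position: [0.6287, 0.0955, 0.0232]
tcp_rot: [[0.991, 0.134, -0.0], [0.134, -0.991, -0.0], [-0.0, -0.0, -1.0]]
force: [-0.2, 0.4, 0.0]
opening: 0.94
grasp_force: 0.0
```

Call:
drive_tool(
  motion=[
    [[0,0,-20],[0,0,0]],
    [[0,0,-30],[0,0,0]],
    [[0,0,-30],[0,0,0]],
    [[0,0,-30],[0,0,0]],
    [[0,0,-15],[0,0,0]],
  ],
)

```text
time_s: 21.7
position: [0.6302, 0.0955, 0.1513]
tcp_rot: [[0.991, 0.134, 0.004], [0.134, -0.991, -0.0], [0.004, 0.001, -1.0]]
force: [0.6, -0.0, 0.6]
opening: 1.001
grasp_force: 0.0
```

```bash
python3 - <<'E'
from h import *
o,im=brass(.060)
E
```

```text
uv [139.8  18.2] c 0.7695 0.2099 yaw 8.5 size 0.0128 0.0269
uv [197.   16.6] c 0.7770 0.1627 yaw 7.8 size 0.0147 0.0246
uv [253.  157.5] c 0.6668 0.1015 yaw -82.3 size 0.0010 0.0241
uv [156.6 159.5] c 0.6524 0.1929 yaw -82.3 size 0.0029 0.0261
uv [469.9 193.8] c 0.6587 -0.1200 yaw 8.1 size 0.0043 0.0244
uv [479.1 194. ] c 0.6605 -0.1291 yaw 8.5 size 0.0033 0.0233
uv [364.1 194.2] c 0.6439 -0.0147 yaw 7.6 size 0.0129 0.0233
uv [254.  196.1] c 0.6270 0.0947 yaw 7.7 size 0.0122 0.0234
uv [ 28.1 214.9] c 0.5766 0.3222 yaw 8.8 size 0.0033 0.0222
uv [ 19.5 215.4] c 0.5749 0.3309 yaw 9.0 size 0.0028 0.0211
uv [162.4 208.5] c 0.6024 0.1857 yaw -82.3 size 0.0033 0.0257
```

Call:
drive_tool(
  motion=[
    [[-28,-26,0],[0,0,0]],
    [[-28,-26,0],[0,0,0]],
    [[-28,-26,0],[0,0,0]],
    [[-28,-26,0],[0,0,0]],
    [[-28,-26,0],[0,0,0]],
  ],
)

```text
time_s: 22.25
position: [0.4709, 0.2061, 0.1478]
tcp_rot: [[0.991, 0.134, -0.001], [0.134, -0.991, -0.0], [-0.001, -0.0, -1.0]]
force: [-0.0, 1.3, -0.7]
opening: 1.003
grasp_force: 0.0
```

Call:
drive_tool(
  motion=[
    [[-28,-26,0],[0,0,0.085]],
    [[0,0,0],[0,0,0.085]],
    [[0,0,0],[0,0,0.085]],
    [[0,0,0],[0,0,0]],
    [[0,0,0],[0,0,0]],
  ],
)

```text
time_s: 22.75
position: [0.4412, 0.2275, 0.1481]
tcp_rot: [[0.993, -0.118, -0.001], [-0.118, -0.993, -0.0], [-0.001, 0.0, -1.0]]
force: [-0.1, 0.6, 0.6]
opening: 0.998
grasp_force: 0.0
```

```bash
python3 - <<'E'
from h import *
o,im=brass(.048); save('w3',im)
q=min(o,key=lambda q:np.hypot(q[0]-.442,q[1]-.227)); goal(q[0],q[1],.020,q[2])
E
```

```text
uv [374.4  12.3] c 0.5880 0.1066 yaw -81.9 size 0.0019 0.0255
uv [264.1  44.2] c 0.5750 0.2024 yaw -81.8 size 0.0043 0.0271
uv [117.3  70.7] c 0.5696 0.3364 yaw 9.0 size 0.0126 0.0242
uv [148.3 177.1] c 0.4592 0.3375 yaw -17.3 size 0.0451 0.0664
uv [254.  192.1] c 0.4390 0.2275 yaw -6.8 size 0.0126 0.0240
turn z -0.000 rad (yaw -6.8) then shift mm [-2.300e+00  1.000e-01  1.282e+02] t 22.8
```

View pics/w3.png

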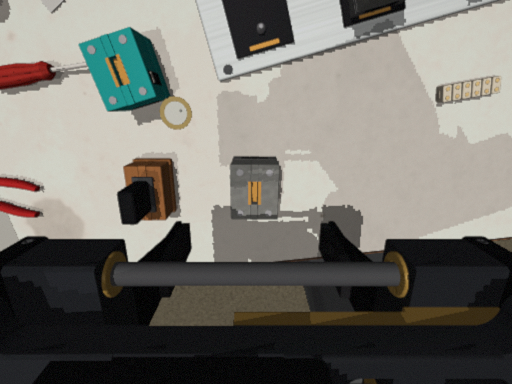

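Module 1's slot is at (254,192), and the gauge in its holder is clear to the left at (148,177). I'll grasp a little higher here so the gripper body stays above the gauge.

Call:
drive_tool(
  motion=[
    [[-2,0,20],[0,0,0]],
    [[0,0,30],[0,0,0]],
    [[0,0,30],[0,0,0]],
    [[0,0,30],[0,0,0]],
    [[0,0,18],[0,0,0]],
  ],
)

```text
time_s: 23.3
position: [0.4387, 0.2272, 0.0184]
tcp_rot: [[0.993, -0.119, -0.003], [-0.119, -0.993, -0.001], [-0.002, 0.001, -1.0]]
force: [-0.7, 0.4, 1.0]
opening: 1.001
grasp_force: 0.0
```

Call:
drive_tool(
  motion=[
    [[0,0,0],[0,0,0]],
    [[0,0,0],[0,0,0]],
    [[0,0,0],[0,0,0]],
    [[0,0,0],[0,0,0]],
    [[0,0,0],[0,0,0]],
  ],
  gripper=0.3,
)

```text
time_s: 23.8
position: [0.44, 0.228, 0.0215]
tcp_rot: [[0.993, -0.12, 0.002], [-0.12, -0.993, 0.001], [0.002, -0.001, -1.0]]
force: [0.9, -0.3, -0.1]
opening: 0.632
grasp_force: 0.0
```

Call:
drive_tool(
  motion=[
    [[0,0,0],[0,0,0]],
    [[0,0,0],[0,0,0]],
    [[0,0,0],[0,0,0]],
    [[0,0,0],[0,0,0]],
  ],
)

```text
time_s: 24.2
position: [0.4398, 0.228, 0.0214]
tcp_rot: [[0.993, -0.12, 0.001], [-0.12, -0.993, 0.0], [0.001, -0.001, -1.0]]
force: [-0.6, 0.9, 6.7]
opening: 0.571
grasp_force: 30.0
```

Call:
drive_tool(
  motion=[
    [[0,0,-15],[0,0,0]],
    [[0,0,-30],[0,0,0]],
    [[0,0,-30],[0,0,0]],
    [[0,0,-30],[0,0,0]],
    [[0,0,-25],[0,0,0]],
  ],
)

```text
time_s: 24.7
position: [0.4387, 0.2277, 0.1516]
tcp_rot: [[0.993, -0.12, -0.001], [-0.12, -0.993, -0.0], [-0.001, 0.0, -1.0]]
force: [0.7, 0.7, -3.2]
opening: 0.569
grasp_force: 30.0
```

Call:
drive_tool(
  motion=[
    [[0,0,0],[0,0,-0.085]],
    [[0,0,0],[0,0,-0.086]],
    [[0,0,0],[0,0,-0.086]],
    [[30,8,0],[0,0,0]],
    [[30,9,0],[0,0,0]],
  ],
)

```text
time_s: 25.2
position: [0.4999, 0.2191, 0.15]
tcp_rot: [[0.99, 0.138, -0.003], [0.138, -0.99, -0.001], [-0.003, 0.0, -1.0]]
force: [1.3, 0.9, -3.4]
opening: 0.575
grasp_force: 30.0
```

Call:
drive_tool(
  motion=[
    [[35,9,0],[0,0,0]],
    [[35,9,0],[0,0,0]],
    [[30,9,0],[0,0,0]],
    [[10,2,0],[0,0,0]],
    [[0,0,0],[0,0,0]],
  ],
)

```text
time_s: 25.7
position: [0.6146, 0.2048, 0.1494]
tcp_rot: [[0.991, 0.135, -0.001], [0.135, -0.991, -0.0], [-0.001, -0.0, -1.0]]
force: [-0.7, 0.0, -3.2]
opening: 0.573
grasp_force: 30.0
```

Call:
drive_tool(
  motion=[
    [[0,0,0],[0,0,0]],
    [[0,0,0],[0,0,0]],
    [[0,0,0],[0,0,0]],
  ],
)

```text
time_s: 26.0
position: [0.6124, 0.2058, 0.1505]
tcp_rot: [[0.991, 0.137, -0.002], [0.137, -0.991, -0.0], [-0.002, -0.0, -1.0]]
force: [0.0, -0.0, -3.5]
opening: 0.575
grasp_force: 30.0
```

```bash
python3 - <<'E'
from h import *
goal(.6135,.2048,.0455,7.8); print(read_state()['position'])
E
```

```text
turn z 0.001 rad (yaw 7.9) then shift mm [  1.1   1.1 105. ] t 26.0
[0.61240815 0.20575594 0.15045698]
```

Call:
drive_tool(
  motion=[
    [[1.5,1,20],[0,0,0]],
    [[0,0,30],[0,0,0]],
    [[0,0,30],[0,0,0]],
    [[0,0,25],[0,0,0]],
    [[0,0,0],[0,0,0]],
  ],
)

```text
time_s: 26.5
position: [0.6116, 0.2043, 0.042]
tcp_rot: [[0.991, 0.137, -0.009], [0.137, -0.991, -0.001], [-0.009, 0.0, -1.0]]
force: [-1.4, 0.5, -3.1]
opening: 0.571
grasp_force: 30.0
```

Call:
drive_tool(
  motion=[
    [[0,0,3],[0,0,0]],
    [[0,0,3],[0,0,0]],
    [[0,0,3],[0,0,0]],
    [[0,0,1],[0,0,0]],
    [[0,0,0],[0,0,0]],
  ],
)

```text
time_s: 27.0
position: [0.6139, 0.2047, 0.0362]
tcp_rot: [[0.991, 0.137, -0.003], [0.137, -0.991, -0.0], [-0.003, -0.0, -1.0]]
force: [-4.7, -0.9, 0.1]
opening: 0.569
grasp_force: 30.0
```

Call:
drive_tool(
  motion=[
    [[0,0,1],[0,0,0]],
    [[0,0,1],[0,0,0]],
    [[0,0,0],[0,0,0]],
  ],
)

```text
time_s: 27.3
position: [0.6138, 0.2047, 0.0342]
tcp_rot: [[0.991, 0.137, -0.003], [0.137, -0.991, -0.0], [-0.003, -0.0, -1.0]]
force: [-5.2, -0.1, 0.1]
opening: 0.569
grasp_force: 30.0
```

Call:
drive_tool(
  motion=[
    [[0,0,1],[0,0,0]],
    [[0,0,1],[0,0,0]],
    [[0,0,1],[0,0,0]],
    [[0,0,0],[0,0,0]],
  ],
)

```text
time_s: 27.7
position: [0.6137, 0.2047, 0.0335]
tcp_rot: [[0.991, 0.137, -0.003], [0.137, -0.991, -0.0], [-0.003, -0.0, -1.0]]
force: [-10.0, -1.1, 12.0]
opening: 0.566
grasp_force: 30.0
```

Call:
drive_tool(
  motion=[
    [[0,0,0],[0,0,0]],
    [[0,0,0],[0,0,0]],
    [[0,0,0],[0,0,0]],
    [[0,0,0],[0,0,0]],
    [[0,0,0],[0,0,0]],
  ],
  gripper=1,
)

```text
time_s: 28.2
position: [0.6162, 0.2046, 0.0306]
tcp_rot: [[0.991, 0.136, 0.001], [0.136, -0.991, 0.0], [0.001, -0.0, -1.0]]
force: [-0.4, 0.2, 0.6]
opening: 0.935
grasp_force: 0.0
```

Call:
drive_tool(
  motion=[
    [[0,0,-20],[0,0,0]],
    [[0,0,-30],[0,0,0]],
    [[0,0,-30],[0,0,0]],
    [[0,0,-30],[0,0,0]],
    [[0,0,-30],[0,0,0]],
  ],
)

```text
time_s: 28.7
position: [0.6156, 0.2046, 0.1715]
tcp_rot: [[0.991, 0.136, -0.0], [0.136, -0.991, -0.0], [-0.0, 0.0, -1.0]]
force: [0.5, -0.4, 0.6]
opening: 0.996
grasp_force: 0.0
```

Call:
drive_tool(
  motion=[
    [[-30,30,-10],[0,0,0]],
    [[-30,30,0],[0,0,0]],
    [[0,30,0],[0,0,0]],
    [[0,0,0],[0,0,0]],
    [[0,0,0],[0,0,0]],
  ],
)

```text
time_s: 29.2
position: [0.569, 0.1068, 0.1807]
tcp_rot: [[0.991, 0.135, 0.001], [0.135, -0.991, 0.0], [0.001, -0.0, -1.0]]
force: [0.9, -0.1, -0.0]
opening: 1.006
grasp_force: 0.0
```

```bash
python3 - <<'E'
from h import *
o,im=brass(.060); save('w4',im); print(read_state()['position'])
c=cam('wrist')
print(px2w(c,[[252,100]],.06))
E
```

```text
uv [484.6 130.9] c 0.6602 -0.1238 yaw 7.7 size 0.0131 0.0235
uv [167.3 132.7] c 0.6131 0.2038 yaw 6.9 size 0.0131 0.0245
uv [378.8 131.1] c 0.6443 -0.0145 yaw 8.1 size 0.0130 0.0236
uv [273.  133.1] c 0.6275 0.0944 yaw 8.5 size 0.0127 0.0238
uv [ 49.9 155.3] c 0.5731 0.3275 yaw 8.2 size 0.0119 0.0216
uv [ 74.2 214.7] c 0.5062 0.3064 yaw 80.0 size 0.0051 0.0342
uv [ 57.7 227.1] c 0.4901 0.3254 yaw -82.3 size 0.0140 0.0371
[0.56887055 0.10746322 0.18055484]
[[0.65739504 0.12129723 0.06      ]]
```

View pics/w4.png

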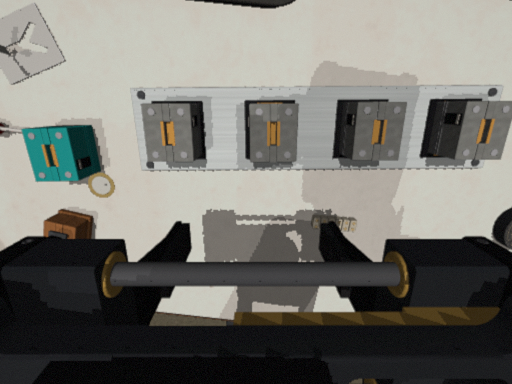

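All four modules sit in line on the base, with slots at (167,133), (273,133), (379,131) and (485,131). Their measured spacing matches the 110 mm pitch. Next is the gauge.

Call:
drive_tool(
  motion=[
    [[-17,-32,0],[0,0,0]],
    [[-17,-32,0],[0,0,0]],
    [[-17,-32,0],[0,0,0]],
    [[-17,-32,0],[0,0,0]],
    [[-17,-32,0],[0,0,0]],
  ],
)

```text
time_s: 29.75
position: [0.4614, 0.2565, 0.1804]
tcp_rot: [[0.99, 0.138, 0.0], [0.138, -0.99, 0.0], [0.0, -0.0, -1.0]]
force: [0.2, 0.6, 1.0]
opening: 1.003
grasp_force: 0.0
```

Call:
drive_tool(
  motion=[
    [[-17,-32,0],[0,0,0]],
    [[-17,-32,0],[0,0,0]],
    [[-17,-32,0],[0,0,0.07]],
    [[0,0,0],[0,0,0.07]],
    [[0,0,0],[0,0,0]],
  ],
)

```text
time_s: 30.25
position: [0.3976, 0.3444, 0.1804]
tcp_rot: [[1.0, 0.001, 0.0], [0.001, -1.0, 0.0], [0.0, -0.0, -1.0]]
force: [0.1, -0.4, 0.5]
opening: 1.001
grasp_force: 0.0
```

```bash
python3 - <<'E'
from h import *
c=cam('wrist'); s=read_state(); im=capture('wrist'); print(s['position'])
uv=w2px(c,[[.459,.34,.036]])[0].astype(int); print(uv)
np.save('w5.npy',im)
u,v=uv; x0=max(u-70,0);y0=max(v-70,0); save('w5',cv2.resize(im[y0:v+70,x0:u+70],None,fx=4,fy=4)); print(x0,y0)
E
```

```text
[0.39761898 0.3443733  0.18039014]
[257 126]
187 56
```

View pics/w5.png

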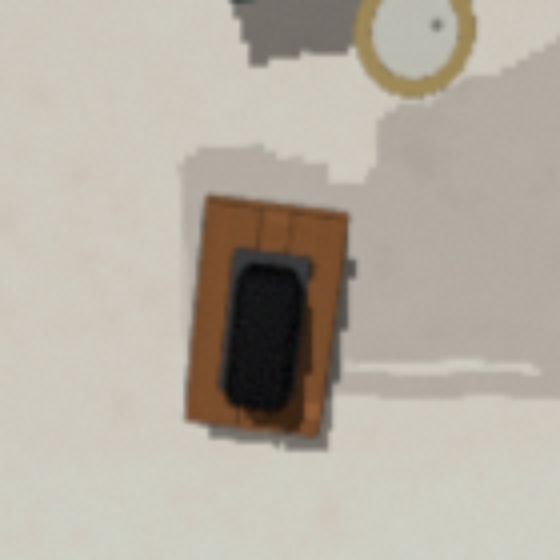

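The crop shows the wooden holder with top corners at about (207,196), (349,213), (318,437) and (187,420) at 4×, and the black grip centred near (265,337).

```bash
python3 - <<'E'
from h import *
c=cam('wrist'); im=np.load('w5.npy'); h=cv2.cvtColor(im,cv2.COLOR_RGB2HSV)
roi=np.zeros(im.shape[:2],np.uint8); roi[95:170,225:280]=255
wood=cv2.inRange(h,(5,120,40),(20,255,255))&roi
blk=cv2.inRange(h,(0,0,0),(179,255,42))&roi
blk=cv2.morphologyEx(blk,cv2.MORPH_OPEN,np.ones((5,5)))
for m,z in((wood,.036),(blk,.080)):
    n,l,st,ce=cv2.connectedComponentsWithStats(m); i=1+st[1:,4].argmax()
    w=px2w(c,np.argwhere(l==i)[:,::-1],z)[:,:2]*1e3
    print(cv2.minAreaRect(w.astype(np.float32)))
q=px2w(c,np.array([[207,196],[349,213],[318,437],[187,420]])/4+[187,56],.036)[:,:2]; print(q.round(4),q.mean(0))
e=(q[0]+q[1]-q[2]-q[3]); yaw=np.degrees(np.arctan2(e[1],e[0])); print(yaw); 
p=q.mean(0); goal(p[0],p[1],.053,yaw)
E
```

```text
((450.1934509277344, 344.8582458496094), (38.92336654663086, 62.4632568359375), 82.94994354248047)
((450.2832946777344, 344.58795166015625), (17.48208999633789, 35.49736404418945), 83.27705383300781)
[[0.4832 0.3602]
 [0.4788 0.3212]
 [0.4159 0.3288]
 [0.4209 0.3671]] [0.44971098 0.34435372]
-6.637177571851795
turn z 0.117 rad (yaw 0.0) then shift mm [ 51.   -6.6 127.4] t 30.3
```

Call:
drive_tool(
  motion=[
    [[0,0,0],[0,0,0.06]],
    [[0,0,0],[0,0,0.06]],
    [[26,-3,0],[0,0,0]],
    [[26,-3,0],[0,0,0]],
    [[0,0,22],[0,0,0]],
  ],
)

```text
time_s: 30.8
position: [0.4584, 0.3432, 0.1612]
tcp_rot: [[0.992, -0.124, 0.012], [-0.124, -0.992, 0.005], [0.011, -0.006, -1.0]]
force: [0.8, -0.1, -0.2]
opening: 1.0
grasp_force: 0.0
```

Call:
drive_tool(
  motion=[
    [[0,0,0],[0,0,0]],
    [[0,0,0],[0,0,0]],
  ],
)

```text
time_s: 31.0
position: [0.4506, 0.3413, 0.158]
tcp_rot: [[0.992, -0.123, -0.002], [-0.123, -0.992, -0.001], [-0.002, 0.001, -1.0]]
force: [0.7, -0.3, -0.3]
opening: 0.999
grasp_force: 0.0
```

```bash
python3 - <<'E'
from h import *
goal(.4503,.3446,.048,-6.9)
E
```

```text
turn z -0.003 rad (yaw -7.1) then shift mm [ -0.5  -3.4 110. ] t 31.0
```

Call:
drive_tool(
  motion=[
    [[0,-3,20],[0,0,0]],
    [[0,0,25],[0,0,0]],
    [[0,0,25],[0,0,0]],
    [[0,0,25],[0,0,0]],
    [[0,0,15],[0,0,0]],
  ],
)

```text
time_s: 31.5
position: [0.4508, 0.3448, 0.0478]
tcp_rot: [[0.993, -0.122, -0.001], [-0.122, -0.993, -0.001], [-0.001, 0.001, -1.0]]
force: [-0.9, -0.1, 0.1]
opening: 1.001
grasp_force: 0.0
```

Call:
drive_tool(
  motion=[
    [[0,0,0],[0,0,0]],
    [[0,0,0],[0,0,0]],
    [[0,0,0],[0,0,0]],
    [[0,0,0],[0,0,0]],
    [[0,0,0],[0,0,0]],
  ],
  gripper=0.05,
)

```text
time_s: 32.0
position: [0.452, 0.3452, 0.0495]
tcp_rot: [[0.992, -0.123, 0.002], [-0.123, -0.992, 0.001], [0.002, -0.001, -1.0]]
force: [-0.7, -0.7, 0.1]
opening: 0.632
grasp_force: 0.0
```

Call:
drive_tool(
  motion=[
    [[0,0,0],[0,0,0]],
    [[0,0,0],[0,0,0]],
    [[0,0,0],[0,0,0]],
    [[0,0,0],[0,0,0]],
    [[0,0,0],[0,0,0]],
  ],
)

```text
time_s: 32.5
position: [0.4516, 0.3449, 0.0485]
tcp_rot: [[0.992, -0.123, 0.0], [-0.123, -0.992, 0.0], [0.0, -0.0, -1.0]]
force: [0.4, -0.9, -0.6]
opening: 0.182
grasp_force: 30.0
```

Call:
drive_tool(
  motion=[
    [[0,0,0],[0,0,0]],
    [[0,0,0],[0,0,0]],
    [[0,0,0],[0,0,0]],
  ],
)

```text
time_s: 32.8
position: [0.4516, 0.3449, 0.0485]
tcp_rot: [[0.992, -0.123, 0.0], [-0.123, -0.992, 0.0], [0.0, -0.0, -1.0]]
force: [-0.1, -0.8, -0.9]
opening: 0.183
grasp_force: 30.0
```

Call:
drive_tool(
  motion=[
    [[0,0,-15],[0,0,0]],
    [[0,0,-25],[0,0,0]],
    [[0,0,-25],[0,0,0]],
    [[0,0,-25],[0,0,0]],
    [[0,0,0],[0,0,-0.087]],
  ],
)

```text
time_s: 33.3
position: [0.4536, 0.3459, 0.1419]
tcp_rot: [[0.999, -0.034, 0.006], [-0.034, -0.999, 0.003], [0.006, -0.003, -1.0]]
force: [1.6, -0.1, -0.8]
opening: 0.18
grasp_force: 30.0
```

Call:
drive_tool(
  motion=[
    [[0,0,0],[0,0,-0.087]],
    [[0,0,0],[0,0,-0.087]],
    [[23,26,0],[0,0,0]],
    [[24,27,0],[0,0,0]],
    [[24,27,0],[0,0,0]],
  ],
)

```text
time_s: 33.8
position: [0.5331, 0.2748, 0.1384]
tcp_rot: [[0.99, 0.138, -0.001], [0.138, -0.99, -0.0], [-0.001, 0.0, -1.0]]
force: [0.1, 0.2, -0.2]
opening: 0.181
grasp_force: 30.0
```

Call:
drive_tool(
  motion=[
    [[24,27,0],[0,0,0]],
    [[24,27,0],[0,0,0]],
    [[23,26,0],[0,0,0]],
    [[0,0,0],[0,0,0]],
    [[0,0,0],[0,0,0]],
  ],
)

```text
time_s: 34.3
position: [0.614, 0.2051, 0.138]
tcp_rot: [[0.991, 0.136, -0.002], [0.136, -0.991, 0.0], [-0.002, -0.0, -1.0]]
force: [-0.3, -0.1, -0.5]
opening: 0.181
grasp_force: 30.0
```

Call:
drive_tool(
  motion=[
    [[0,0,0],[0,0,0]],
    [[0,0,0],[0,0,0]],
    [[0,0,0],[0,0,0]],
  ],
)

```text
time_s: 34.6
position: [0.6132, 0.2068, 0.1386]
tcp_rot: [[0.99, 0.139, -0.001], [0.139, -0.99, -0.0], [-0.001, -0.0, -1.0]]
force: [-0.4, -1.0, -1.1]
opening: 0.18
grasp_force: 30.0
```

```bash
python3 - <<'E'
from h import *
goal(.6145,.2045,.101,7.9)
save('w6',capture('wrist'))
E
```

```text
turn z 0.001 rad (yaw 8.0) then shift mm [ 1.   2.5 37.6] t 34.6
```

View pics/w6.png

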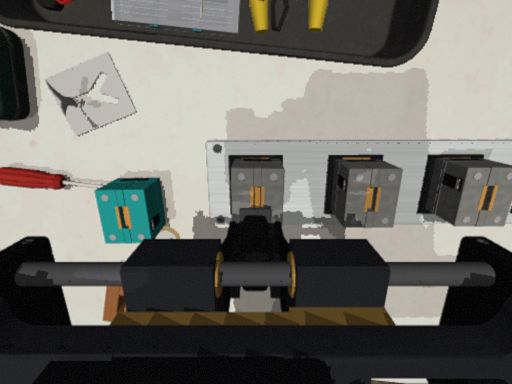

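The gauge is upright in the fingers, over the station 1 slot at (258,196). I'll centre it and push in gently.

Call:
drive_tool(
  motion=[
    [[1,2.5,15],[0,0,0]],
    [[0,0,15],[0,0,0]],
    [[0,0,7],[0,0,0]],
    [[0,0,0],[0,0,0]],
    [[0,0,0],[0,0,0]],
  ],
)

```text
time_s: 35.15
position: [0.6153, 0.2035, 0.1009]
tcp_rot: [[0.991, 0.137, -0.001], [0.137, -0.991, -0.0], [-0.001, -0.0, -1.0]]
force: [0.2, 0.4, -0.5]
opening: 0.183
grasp_force: 30.0
```

Call:
drive_tool(
  motion=[
    [[0,0,4],[0,0,0]],
    [[0,0,4],[0,0,0]],
    [[0,0,4],[0,0,0]],
    [[0,0,0],[0,0,0]],
    [[0,0,0],[0,0,0]],
  ],
)

```text
time_s: 35.65
position: [0.6154, 0.2035, 0.0895]
tcp_rot: [[0.991, 0.137, -0.0], [0.137, -0.991, -0.0], [-0.0, -0.0, -1.0]]
force: [0.4, -0.0, -1.3]
opening: 0.182
grasp_force: 30.0
```

Call:
drive_tool(
  motion=[
    [[0,0,4],[0,0,0]],
    [[0,0,4],[0,0,0]],
    [[0,0,4],[0,0,0]],
    [[0,0,3],[0,0,0]],
    [[0,0,0],[0,0,0]],
  ],
)

```text
time_s: 36.15
position: [0.6155, 0.2036, 0.0739]
tcp_rot: [[0.991, 0.137, -0.0], [0.137, -0.991, 0.0], [-0.0, -0.0, -1.0]]
force: [0.1, 0.6, -0.5]
opening: 0.179
grasp_force: 30.0
```

Call:
drive_tool(
  motion=[
    [[0,0,1],[0,0,0]],
    [[0,0,1],[0,0,0]],
    [[0,0,1],[0,0,0]],
    [[0,0,0],[0,0,0]],
    [[0,0,0],[0,0,0]],
  ],
)

```text
time_s: 36.65
position: [0.6155, 0.2036, 0.0725]
tcp_rot: [[0.991, 0.137, 0.0], [0.137, -0.991, -0.0], [0.0, 0.0, -1.0]]
force: [-0.8, -0.5, 6.4]
opening: 0.185
grasp_force: 30.0
```

Call:
drive_tool(
  motion=[
    [[0,0,1],[0,0,0]],
    [[0,0,0],[0,0,0]],
    [[0,0,-10],[0,0,0]],
    [[0,0,-20],[0,0,0]],
    [[0,0,-15],[0,0,0]],
  ],
)

```text
time_s: 37.15
position: [0.6156, 0.2036, 0.1162]
tcp_rot: [[0.991, 0.137, 0.0], [0.137, -0.991, 0.0], [0.0, -0.0, -1.0]]
force: [0.0, -0.1, -0.5]
opening: 0.184
grasp_force: 30.0
```

Call:
drive_tool(
  motion=[
    [[0,28,0],[0,0,0]],
    [[0,28,0],[0,0,0]],
    [[0,28,0],[0,0,0]],
    [[0,26,0],[0,0,0]],
    [[0,0,0],[0,0,0]],
  ],
)

```text
time_s: 37.65
position: [0.6316, 0.0912, 0.1159]
tcp_rot: [[0.991, 0.134, 0.001], [0.134, -0.991, -0.001], [0.001, 0.001, -1.0]]
force: [0.9, 0.2, -0.6]
opening: 0.183
grasp_force: 30.0
```

Call:
drive_tool(
  motion=[
    [[0,0,0],[0,0,0]],
    [[0,0,0],[0,0,0]],
    [[0,0,0],[0,0,0]],
  ],
)

```text
time_s: 37.95
position: [0.6303, 0.0958, 0.1156]
tcp_rot: [[0.99, 0.139, -0.0], [0.139, -0.99, 0.0], [-0.0, -0.0, -1.0]]
force: [-0.2, 0.3, -0.1]
opening: 0.184
grasp_force: 30.0
```

```bash
python3 - <<'E'
from h import *
goal(.6155+.0151,.2036-.1090,.0895,7.9)
print(read_state()['position'])
brass(.06)
E
```

```text
turn z 0.001 rad (yaw 8.0) then shift mm [ 0.1  1.3 26.1] t 37.95
[0.63029993 0.09582266 0.11558048]
uv [124.8  11.5] c 0.7636 0.2065 yaw 15.6 size 0.0090 0.0158
uv [189.5  10.6] c 0.7702 0.1608 yaw 8.0 size 0.0126 0.0141
uv [146.8 163.7] c 0.6557 0.1910 yaw -82.0 size 0.0008 0.0241
uv [253.2 163.5] c 0.6678 0.1011 yaw -82.0 size 0.0017 0.0241
uv [380.4 206.9] c 0.6442 -0.0145 yaw 8.6 size 0.0132 0.0245
uv [500.8 207.5] c 0.6588 -0.1192 yaw 8.0 size 0.0036 0.0245
uv [123.3 209. ] c 0.6115 0.2087 yaw 7.5 size 0.0034 0.0236
uv [134.5 208.9] c 0.6133 0.1990 yaw 7.9 size 0.0031 0.0245
uv [255.1 201.5] c 0.6346 0.0952 yaw -82.0 size 0.0093 0.0122
uv [509.7 215. ] c 0.6550 -0.1286 yaw 24.3 size 0.0034 0.0139
```

Call:
drive_tool(
  motion=[
    [[0,0,13],[0,0,0]],
    [[0,0,0],[0,0,0]],
    [[0,0,0],[0,0,0]],
    [[0,0,6],[0,0,0]],
    [[0,0,6],[0,0,0]],
  ],
)

```text
time_s: 38.5
position: [0.6308, 0.0946, 0.0904]
tcp_rot: [[0.991, 0.137, 0.001], [0.137, -0.991, -0.0], [0.001, 0.0, -1.0]]
force: [0.0, -0.3, 0.2]
opening: 0.182
grasp_force: 30.0
```

Call:
drive_tool(
  motion=[
    [[0,0,5],[0,0,0]],
    [[0,0,5],[0,0,0]],
    [[0,0,4],[0,0,0]],
    [[0,0,2],[0,0,0]],
    [[0,0,1],[0,0,0]],
  ],
)

```text
time_s: 39.0
position: [0.6309, 0.0946, 0.0735]
tcp_rot: [[0.991, 0.137, 0.001], [0.137, -0.991, 0.0], [0.001, 0.0, -1.0]]
force: [0.7, -0.7, 2.6]
opening: 0.183
grasp_force: 30.0
```

Call:
drive_tool(
  motion=[
    [[0,0,1],[0,0,0]],
    [[0,0,1],[0,0,0]],
    [[0,0,1],[0,0,0]],
    [[0,0,0],[0,0,0]],
    [[0,0,0],[0,0,0]],
  ],
)

```text
time_s: 39.5
position: [0.6309, 0.0946, 0.0725]
tcp_rot: [[0.99, 0.138, 0.001], [0.138, -0.99, -0.0], [0.001, 0.0, -1.0]]
force: [-2.8, -0.3, 10.7]
opening: 0.181
grasp_force: 30.0
```

Collar down on station 2. Now stations 3 and 4.

Call:
drive_tool(
  motion=[
    [[0,0,0],[0,0,0]],
    [[0,0,-11],[0,0,0]],
    [[0,0,-20],[0,0,0]],
    [[0,0,-15],[0,0,0]],
    [[0,0,0],[0,0,0]],
  ],
)

```text
time_s: 40.0
position: [0.6323, 0.0946, 0.119]
tcp_rot: [[0.991, 0.137, 0.005], [0.137, -0.991, -0.0], [0.005, 0.001, -1.0]]
force: [0.3, 0.3, -0.3]
opening: 0.181
grasp_force: 30.0
```

Call:
drive_tool(
  motion=[
    [[0,28,0],[0,0,0]],
    [[0,28,0],[0,0,0]],
    [[0,28,0],[0,0,0]],
    [[0,26,0],[0,0,0]],
    [[0,0,0],[0,0,0]],
  ],
)

```text
time_s: 40.5
position: [0.6461, -0.0179, 0.1158]
tcp_rot: [[0.991, 0.134, -0.0], [0.134, -0.991, -0.001], [-0.0, 0.001, -1.0]]
force: [-0.7, 0.7, -0.5]
opening: 0.184
grasp_force: 30.0
```

Call:
drive_tool(
  motion=[
    [[0,0,0],[0,0,0]],
    [[0,0,0],[0,0,0]],
    [[0,0,0],[0,0,0]],
    [[0,0,0],[0,0,0]],
    [[0,0,13],[0,0,0]],
  ],
)

```text
time_s: 41.0
position: [0.6473, -0.0139, 0.105]
tcp_rot: [[0.99, 0.138, 0.005], [0.138, -0.99, -0.001], [0.004, 0.001, -1.0]]
force: [0.8, 0.7, -1.1]
opening: 0.182
grasp_force: 30.0
```

Call:
drive_tool(
  motion=[
    [[0,0,0],[0,0,0]],
    [[0,0,0],[0,0,0]],
    [[0,0,0],[0,0,0]],
  ],
)

```text
time_s: 41.3
position: [0.6457, -0.0143, 0.1033]
tcp_rot: [[0.991, 0.137, -0.0], [0.137, -0.991, 0.0], [-0.0, -0.0, -1.0]]
force: [0.1, 0.5, -1.0]
opening: 0.179
grasp_force: 30.0
```

```bash
python3 - <<'E'
from h import *
goal(.6155+.0302,.2036-.2179,.0725,7.9)
print(read_state()['position'])
E
```

```text
turn z 0.000 rad (yaw 7.9) then shift mm [ 0.  -0.  30.8] t 41.3
[ 0.64570495 -0.01431107  0.10334625]
```

Call:
drive_tool(
  motion=[
    [[0,0,6],[0,0,0]],
    [[0,0,6],[0,0,0]],
    [[0,0,5],[0,0,0]],
    [[0,0,5],[0,0,0]],
    [[0,0,4],[0,0,0]],
  ],
)

```text
time_s: 41.8
position: [0.6459, -0.0144, 0.0774]
tcp_rot: [[0.991, 0.137, 0.0], [0.137, -0.991, -0.0], [0.0, 0.0, -1.0]]
force: [1.2, 0.6, 1.9]
opening: 0.184
grasp_force: 30.0
```

Call:
drive_tool(
  motion=[
    [[0,0,2],[0,0,0]],
    [[0,0,2],[0,0,0]],
    [[0,0,1],[0,0,0]],
    [[0,0,1],[0,0,0]],
    [[0,0,0],[0,0,0]],
  ],
)

```text
time_s: 42.3
position: [0.6459, -0.0144, 0.0725]
tcp_rot: [[0.991, 0.137, 0.001], [0.137, -0.991, -0.0], [0.001, 0.0, -1.0]]
force: [-2.0, -0.2, 5.4]
opening: 0.182
grasp_force: 30.0
```

Call:
drive_tool(
  motion=[
    [[0,0,1],[0,0,0]],
    [[0,0,0],[0,0,0]],
    [[0,0,0],[0,0,0]],
  ],
)

```text
time_s: 42.6
position: [0.6459, -0.0145, 0.0725]
tcp_rot: [[0.99, 0.138, 0.001], [0.138, -0.99, -0.0], [0.001, 0.0, -1.0]]
force: [-1.8, 0.2, 10.6]
opening: 0.181
grasp_force: 30.0
```

Call:
drive_tool(
  motion=[
    [[0,0,0],[0,0,0]],
    [[0,0,-11],[0,0,0]],
    [[0,0,-20],[0,0,0]],
    [[0,0,-15],[0,0,0]],
    [[0,0,0],[0,0,0]],
  ],
)

```text
time_s: 43.1
position: [0.6474, -0.0146, 0.119]
tcp_rot: [[0.991, 0.137, 0.005], [0.137, -0.991, -0.001], [0.005, 0.002, -1.0]]
force: [0.4, 0.2, -0.8]
opening: 0.178
grasp_force: 30.0
```

Call:
drive_tool(
  motion=[
    [[0,28,0],[0,0,0]],
    [[0,28,0],[0,0,0]],
    [[0,28,0],[0,0,0]],
    [[0,26,0],[0,0,0]],
    [[0,0,0],[0,0,0]],
  ],
)

```text
time_s: 43.6
position: [0.6612, -0.1272, 0.1158]
tcp_rot: [[0.991, 0.134, 0.0], [0.134, -0.991, -0.001], [0.0, 0.002, -1.0]]
force: [0.8, -0.4, 0.4]
opening: 0.181
grasp_force: 30.0
```

Call:
drive_tool(
  motion=[
    [[0,0,0],[0,0,0]],
    [[0,0,0],[0,0,0]],
    [[0,0,0],[0,0,0]],
    [[0,0,0],[0,0,0]],
    [[0,0,13],[0,0,0]],
  ],
)

```text
time_s: 44.1
position: [0.6625, -0.1231, 0.1052]
tcp_rot: [[0.99, 0.138, 0.005], [0.138, -0.99, -0.002], [0.004, 0.002, -1.0]]
force: [0.9, 0.5, -0.9]
opening: 0.18
grasp_force: 30.0
```

Call:
drive_tool(
  motion=[
    [[0,0,0],[0,0,0]],
    [[0,0,0],[0,0,0]],
    [[0,0,0],[0,0,0]],
  ],
)

```text
time_s: 44.4
position: [0.6608, -0.1232, 0.1033]
tcp_rot: [[0.991, 0.137, -0.0], [0.137, -0.991, 0.0], [-0.0, -0.0, -1.0]]
force: [1.2, -0.5, -1.7]
opening: 0.187
grasp_force: 30.0
```

```bash
python3 - <<'E'
from h import *
goal(.6155+.0453,.2036-.3269,.0725,7.9)
print(read_state()['position'])
E
```

```text
turn z -0.000 rad (yaw 7.9) then shift mm [ 0.   0.1 30.8] t 44.4
[ 0.6607982  -0.12324191  0.10333072]
```

Call:
drive_tool(
  motion=[
    [[0,0,6],[0,0,0]],
    [[0,0,6],[0,0,0]],
    [[0,0,5],[0,0,0]],
    [[0,0,5],[0,0,0]],
    [[0,0,4],[0,0,0]],
  ],
)

```text
time_s: 44.9
position: [0.661, -0.1234, 0.0774]
tcp_rot: [[0.991, 0.137, 0.0], [0.137, -0.991, -0.0], [0.0, 0.0, -1.0]]
force: [-0.8, -0.0, 1.6]
opening: 0.176
grasp_force: 30.0
```

Call:
drive_tool(
  motion=[
    [[0,0,2],[0,0,0]],
    [[0,0,2],[0,0,0]],
    [[0,0,1],[0,0,0]],
    [[0,0,1],[0,0,0]],
    [[0,0,0],[0,0,0]],
  ],
)

```text
time_s: 45.4
position: [0.661, -0.1234, 0.0725]
tcp_rot: [[0.991, 0.137, 0.0], [0.137, -0.991, -0.0], [0.0, 0.0, -1.0]]
force: [-1.7, 0.9, 6.0]
opening: 0.183
grasp_force: 30.0
```

Call:
drive_tool(
  motion=[
    [[0,0,1],[0,0,0]],
    [[0,0,0],[0,0,0]],
    [[0,0,0],[0,0,0]],
  ],
)

```text
time_s: 45.7
position: [0.661, -0.1234, 0.0725]
tcp_rot: [[0.99, 0.138, 0.001], [0.138, -0.99, -0.0], [0.001, 0.001, -1.0]]
force: [-2.2, 0.2, 10.7]
opening: 0.183
grasp_force: 30.0
```

Call:
drive_tool(
  motion=[
    [[0,0,0],[0,0,0]],
    [[0,0,-11],[0,0,0]],
    [[0,0,-20],[0,0,0]],
    [[0,0,-25],[0,0,0]],
    [[0,0,-15],[0,0,0]],
  ],
)

```text
time_s: 46.2
position: [0.6614, -0.1234, 0.1432]
tcp_rot: [[0.991, 0.137, 0.002], [0.137, -0.991, -0.001], [0.002, 0.001, -1.0]]
force: [0.3, 0.4, -0.8]
opening: 0.181
grasp_force: 30.0
```

Call:
drive_tool(
  motion=[
    [[-25,-30,0],[0,0,0]],
    [[-25,-40,0],[0,0,0]],
    [[-20,-40,0],[0,0,0]],
    [[0,-40,0],[0,0,0]],
    [[0,0,0],[0,0,0]],
  ],
)

```text
time_s: 46.7
position: [0.5679, 0.0203, 0.1415]
tcp_rot: [[0.99, 0.142, -0.004], [0.142, -0.99, 0.002], [-0.003, -0.003, -1.0]]
force: [-0.2, -0.5, -0.9]
opening: 0.179
grasp_force: 30.0
```

Call:
drive_tool(
  motion=[
    [[0,0,0],[0,0,0]],
    [[0,0,0],[0,0,0]],
    [[0,0,0],[0,0,0]],
  ],
)

```text
time_s: 47.0
position: [0.5716, 0.0145, 0.1415]
tcp_rot: [[0.991, 0.136, 0.001], [0.136, -0.991, -0.0], [0.0, 0.0, -1.0]]
force: [-0.9, -0.5, -0.6]
opening: 0.18
grasp_force: 30.0
```

```bash
python3 - <<'E'
from h import *
goal(.4516,.3449,.14,-7.1)
o,im=brass(.06); save('w7',cv2.resize(im[:230],(800,360)))
im=capture('side'); save('s2',cv2.resize(im[110:260,190:350],(640,600),interpolation=cv2.INTER_CUBIC))
E
```

```text
turn z 0.260 rad (yaw 7.8) then shift mm [-159.9 -313.1    1.4] t 47.0
uv [ 43.8 126.3] c 0.6118 0.2087 yaw 7.8 size 0.0034 0.0235
uv [ 54.8 126.4] c 0.6132 0.1990 yaw 7.5 size 0.0033 0.0235
uv [167.5 126.4] c 0.6268 0.0995 yaw 8.1 size 0.0034 0.0235
uv [178.6 126.3] c 0.6281 0.0897 yaw 8.3 size 0.0030 0.0235
uv [296.  125.3] c 0.6433 -0.0144 yaw 7.7 size 0.0130 0.0235
uv [414.5 125.4] c 0.6576 -0.1188 yaw 8.3 size 0.0033 0.0235
uv [425.6 125.6] c 0.6589 -0.1286 yaw 8.0 size 0.0032 0.0235
```

View pics/w7.png

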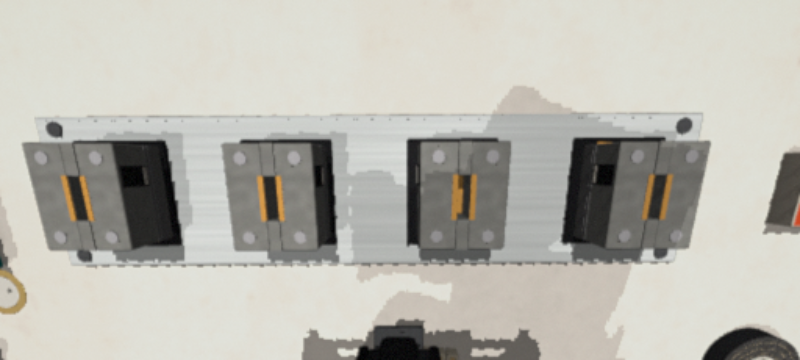

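View pics/s2.png

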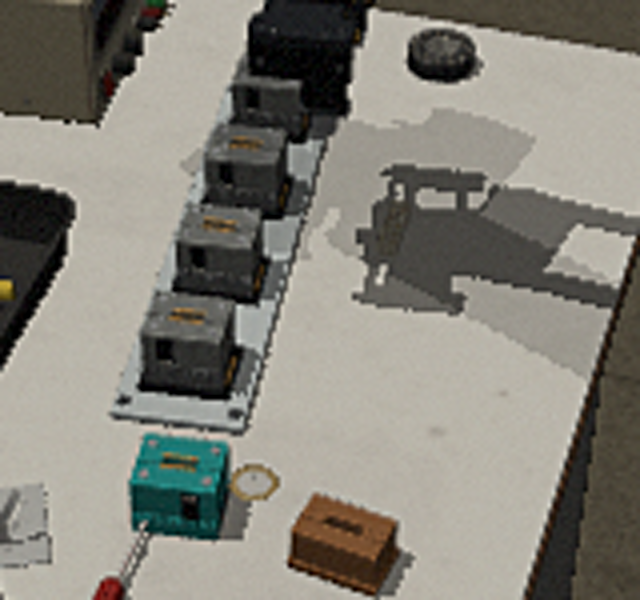

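The wrist crop shows all four carriages gone deep and all modules still in line. The orange in slot 3 is the carriage seen from nearly overhead. The side crop shows the holder empty and the bystanders in place. I'll take the gauge home.

Call:
drive_tool(
  motion=[
    [[0,0,0],[0,0,0.087]],
    [[0,0,0],[0,0,0.087]],
    [[0,0,0],[0,0,0.086]],
    [[-17,-33,0],[0,0,0]],
    [[-18,-35,0],[0,0,0]],
  ],
)

```text
time_s: 47.6
position: [0.5453, 0.0863, 0.1414]
tcp_rot: [[0.992, -0.126, 0.001], [-0.126, -0.992, -0.0], [0.001, -0.0, -1.0]]
force: [0.5, -0.2, 0.1]
opening: 0.181
grasp_force: 30.0
```

Call:
drive_tool(
  motion=[
    [[-18,-35,0],[0,0,0]],
    [[-18,-35,0],[0,0,0]],
    [[-18,-35,0],[0,0,0]],
    [[-18,-35,0],[0,0,0]],
    [[-18,-35,0],[0,0,0]],
  ],
)

```text
time_s: 48.1
position: [0.4764, 0.2729, 0.1415]
tcp_rot: [[0.992, -0.123, 0.0], [-0.123, -0.992, 0.0], [0.0, -0.0, -1.0]]
force: [-0.7, 0.5, -0.5]
opening: 0.181
grasp_force: 30.0
```

Call:
drive_tool(
  motion=[
    [[-18,-35,0],[0,0,0]],
    [[-17,-35,0],[0,0,0]],
    [[0,0,0],[0,0,0]],
    [[0,0,0],[0,0,0]],
    [[0,0,0],[0,0,0]],
  ],
)

```text
time_s: 48.6
position: [0.4508, 0.3447, 0.1414]
tcp_rot: [[0.992, -0.123, -0.0], [-0.123, -0.992, -0.001], [-0.0, 0.001, -1.0]]
force: [0.4, -0.5, -1.1]
opening: 0.182
grasp_force: 30.0
```

Call:
drive_tool(
  motion=[
    [[0,0,20],[0,0,0]],
    [[0,0,20],[0,0,0]],
    [[0,0,0],[0,0,0]],
    [[0,0,0],[0,0,0]],
    [[0,0,0],[0,0,0]],
  ],
)

```text
time_s: 49.1
position: [0.4514, 0.3455, 0.1024]
tcp_rot: [[0.992, -0.123, 0.002], [-0.123, -0.992, 0.001], [0.001, -0.001, -1.0]]
force: [0.1, 0.1, -0.5]
opening: 0.178
grasp_force: 30.0
```

```bash
python3 - <<'E'
from h import *
goal(.4516,.3449,.0485,-7.1); print(read_state()['position'])
E
```

```text
turn z 0.000 rad (yaw -7.1) then shift mm [ 0.2  0.6 53.9] t 49.1
[0.45137663 0.34547629 0.10244692]
```

Call:
drive_tool(
  motion=[
    [[0,0.5,15],[0,0,0]],
    [[0,0,12],[0,0,0]],
    [[0,0,4],[0,0,0]],
    [[0,0,4],[0,0,0]],
    [[0,0,0],[0,0,0]],
  ],
)

```text
time_s: 49.6
position: [0.45, 0.3453, 0.0663]
tcp_rot: [[0.993, -0.122, -0.001], [-0.122, -0.993, -0.0], [-0.0, 0.0, -1.0]]
force: [1.3, -0.1, -1.0]
opening: 0.185
grasp_force: 30.0
```

Call:
drive_tool(
  motion=[
    [[0,0,5],[0,0,0]],
    [[0,0,5],[0,0,0]],
    [[0,0,4],[0,0,0]],
    [[0,0,4],[0,0,0]],
    [[0,0,0],[0,0,0]],
  ],
)

```text
time_s: 50.1
position: [0.4502, 0.3454, 0.0484]
tcp_rot: [[0.993, -0.122, -0.0], [-0.122, -0.993, 0.0], [-0.0, -0.0, -1.0]]
force: [-0.2, -0.1, -1.4]
opening: 0.176
grasp_force: 30.0
```

Call:
drive_tool(
  motion=[
    [[0,0,1],[0,0,0]],
    [[0,0,0],[0,0,0]],
    [[0,0,0],[0,0,0]],
  ],
)

```text
time_s: 50.4
position: [0.4502, 0.3453, 0.0484]
tcp_rot: [[0.993, -0.122, 0.0], [-0.122, -0.993, 0.0], [0.0, -0.0, -1.0]]
force: [-1.2, -1.2, 6.2]
opening: 0.18
grasp_force: 30.0
```

Collar is on the holder. Release, retreat and check.

Call:
drive_tool(
  motion=[
    [[0,0,0],[0,0,0]],
    [[0,0,0],[0,0,0]],
    [[0,0,0],[0,0,0]],
    [[0,0,0],[0,0,0]],
    [[0,0,0],[0,0,0]],
  ],
  gripper=0.7,
)

```text
time_s: 50.9
position: [0.4501, 0.3453, 0.0474]
tcp_rot: [[0.993, -0.122, -0.0], [-0.122, -0.993, -0.0], [-0.0, 0.0, -1.0]]
force: [0.1, 0.0, 0.3]
opening: 0.552
grasp_force: 0.0
```

Call:
drive_tool(
  motion=[
    [[0,0,0],[0,0,0]],
    [[0,0,-15],[0,0,0]],
    [[0,0,-25],[0,0,0]],
    [[0,0,-25],[0,0,0]],
    [[0,0,-30],[0,0,0]],
  ],
)

```text
time_s: 51.4
position: [0.4495, 0.345, 0.1428]
tcp_rot: [[0.993, -0.122, -0.002], [-0.122, -0.993, -0.001], [-0.002, 0.001, -1.0]]
force: [0.4, -0.1, -0.4]
opening: 0.697
grasp_force: 0.0
```

Call:
drive_tool(
  motion=[
    [[-20,0,-30],[0,0,0]],
    [[-20,40,0],[0,0,0]],
    [[0,40,0],[0,0,0]],
    [[0,40,0],[0,0,0]],
    [[0,0,0],[0,0,0]],
  ],
)

```text
time_s: 51.9
position: [0.3937, 0.2277, 0.1725]
tcp_rot: [[0.992, -0.126, -0.003], [-0.126, -0.992, -0.002], [-0.003, 0.002, -1.0]]
force: [0.8, -0.7, -0.7]
opening: 0.697
grasp_force: 0.0
```

Call:
drive_tool(
  motion=[
    [[0,0,0],[0,0,0]],
    [[0,0,0],[0,0,0]],
    [[0,0,0],[0,0,0]],
    [[0,0,0],[0,0,0]],
    [[0,0,0],[0,0,0]],
  ],
)

```text
time_s: 52.4
position: [0.3958, 0.2317, 0.1724]
tcp_rot: [[0.993, -0.121, -0.0], [-0.121, -0.993, 0.0], [-0.0, -0.0, -1.0]]
force: [0.2, 0.2, -0.1]
opening: 0.7
grasp_force: 0.0
```

```bash
python3 - <<'E'
from h import *
im=capture('wrist'); save('w8',im); brass(.06); print(read_state()['position'],np.abs(read_state()['qvel']).max())
E
```

```text
uv [256.7   2.1] c 0.5665 0.2067 yaw -83.1 size 0.0040 0.0187
uv [120.9  21.8] c 0.5658 0.3315 yaw 9.1 size 0.0121 0.0231
uv [150.4 132.4] c 0.4559 0.3336 yaw -16.9 size 0.0434 0.0588
uv [145.2 172.7] c 0.4273 0.3462 yaw 83.0 size 0.0043 0.0170
[0.39579963 0.23145769 0.17244178] 0.1987642725835491
```

View pics/w8.png

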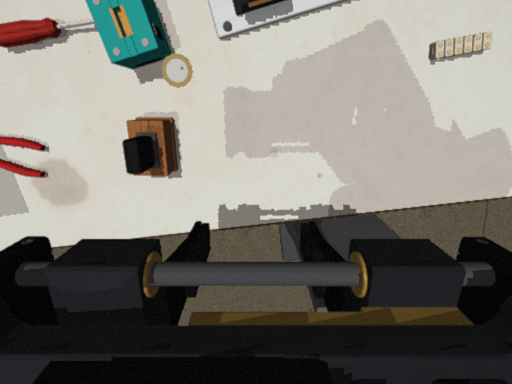

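The gauge stands upright at (145,155) with its collar on the holder. I'll make a last numeric check of the modules from above, then hand in.

```bash
python3 - <<'E'
from h import *
brass(.06,amin=6,vmax=250,name='top')
E
```

```text
uv [148.7  90.2] c 0.8830 0.5185 yaw 3.0 size 0.0093 0.0197
uv [249.4 110.9] c 0.8207 0.2053 yaw 8.2 size 0.0674 0.1346
uv [181.7 100.1] c 0.8450 0.4149 yaw 5.5 size 0.0127 0.0590
uv [114.8 128.7] c 0.7653 0.6100 yaw -7.3 size 0.0448 0.0824
uv [195.4 113.9] c 0.8070 0.3717 yaw -79.8 size 0.0031 0.0186
uv [140.5 123.3] c 0.7759 0.5374 yaw 3.2 size 0.0031 0.0158
uv [ 93.8 129.3] c 0.7560 0.6786 yaw -75.0 size 0.0217 0.0344
uv [134.4 136.7] c 0.7330 0.5559 yaw -56.0 size 0.0108 0.0299
uv [322.  168.4] c 0.6410 -0.0131 yaw 13.3 size 0.0116 0.0184
uv [285.2 173.6] c 0.6230 0.0950 yaw 0.3 size 0.0089 0.0121
uv [249.1 178.4] c 0.6110 0.2017 yaw -29.7 size 0.0093 0.0201
uv [204.8 192.9] c 0.5650 0.3347 yaw 0.6 size 0.0089 0.0150
uv [200.4 224.2] c 0.4700 0.3421 yaw -89.4 size 0.0029 0.0235
```

Station 4's slot did not show up in the top mask. I'll check it numerically.

```bash
python3 - <<'E'
from h import *
c=cam('top'); im=capture('top'); u,v=w2px(c,[[.6590,-.1235,.06]])[0].round().astype(int); print(u,v)
h=cv2.cvtColor(im,cv2.COLOR_RGB2HSV); 
for y in range(v-5,v+6): print(' '.join('%3d/%3d/%3d'%tuple(h[y,x]) for x in range(u-5,u+6)))
E
```

```text
359 163
 30/  8/129  30/  4/129  42/  9/148  35/ 12/129  36/ 10/129  30/ 10/127  40/ 12/129  36/ 10/131  48/ 10/129  42/ 10/133  30/ 10/131
 45/  8/129  38/  8/132  18/ 17/151  53/  8/121  53/  8/122  27/ 23/123  20/ 39/138  35/ 12/128  36/ 10/129  18/ 10/128  30/  8/126
 40/  6/124  34/ 16/126  17/ 74/159  19/ 28/100  36/ 14/ 92  19/ 56/114  19/ 99/162  30/ 12/128  18/ 10/125  30/  6/125  42/ 10/129
 35/ 12/124  36/ 10/126  19/111/170  16/ 80/109  30/ 18/ 71  18/ 57/ 89  17/129/180  38/ 16/129  40/  6/129  45/  8/130  53/  8/129
 42/ 10/130  38/  8/129  19/ 90/159  17/109/129  20/ 10/ 73  20/ 11/ 70  17/145/192  26/ 14/132  53/  8/127  80/  6/124  30/  6/129
 30/  8/128  20/  6/129  18/ 80/156  17/131/152  30/  7/ 71  53/ 14/ 74  17/135/189  21/ 27/132  15/  8/128  45/  8/130  30/  8/133
 40/  6/131  45/  8/129  20/ 41/143  17/135/177  20/ 36/ 85  48/ 17/ 74  18/114/174  19/ 70/150  35/ 12/131  30/  8/130  30/  8/133
 53/  8/134  38/  8/132  38/  8/128  17/141/195  19/ 80/105  38/ 14/ 71  19/103/134  18/ 91/162  26/ 13/136  30/  8/132  35/ 12/131
 45/  8/130  60/  4/131  38/  8/130  17/136/189  18/ 99/119  30/ 17/ 75  17/ 92/119  18/100/166  25/ 12/130  45/ 12/128  30/  6/126
 30/  8/127  30/  8/127  30/ 12/131  18/110/172  17/100/122  18/ 15/ 83  21/ 49/ 89  18/116/170  35/ 12/131  24/ 10/129  30/  8/127
 48/ 10/133  42/ 10/126  30/ 10/130  17/ 71/155  19/ 64/116  38/  9/108  53/ 10/100  18/ 65/154  39/ 14/129  20/  6/128  30/ 10/128
```

Station 4's slot is where it should be, with two thin brass strips and a dark gap between them. All is in place.

```bash
python3 -c "from rig import *; print(hand_in())"
```

```text
the job is handed in; nothing more can be done
None
```

I seated all four modules on the base, gauged each one down to the collar, put the gauge back home in its holder, and handed the job in; no pass or fail verdict came back.

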